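Load the power modules and check them with the hook-kept thermometer

ROBOT

A 6-joint arm with a two-finger parallel gripper is mounted at the origin on the work surface. World frame = base frame: x ahead of the robot, y to its left, z up, the work surface at z = 0. Lengths are in m, angles in rad, forces in N, time in s.
With the tool pointing down it reaches from about 0.35 to 0.975 m from the base axis. Payload 4.9 kg.
Tool frame: the origin (TCP) lies on the centre line of the jaws, within the pads' length; the fingertips stand manip.tcp_to_tips ahead of it and the grasp point (between the pads) is the TCP (manip.tcp_to_tips is the distance from the TCP to the fingertips, in m); y points along the fingers, z is the direction in which the jaws open and shut, and the axes are right-handed (so a half turn about y gives the same grasp; the last joint's range is limited). The gripper opens to 85 mm and grips with 20 to 120 N. Pads are 22 mm wide; open, the fingers measure 114 mm over their backs; the gripper's body (76 mm by 85 mm) begins 54 mm behind the grasp point. The pads swing forward as they close: fully open they stand 13 mm farther back than shut.
Start: joints at [-0.119, 0.053, 1.613, -0, 1.476, -0.119], TCP at [0.625, 0, 0.25] pointing down, gripper open.
Joint ranges: [-3.01, 3.01], [-1.01, 2.22], [0.06, 2.58], [-1.02, 4.17], [0.09, 2.62], [-3.14, 3.14]. Speed limits (rad/s): [2.57, 2.57, 3.14, 3.14, 3.14, 3.14].

INTERFACE

Orientations are given as a unit quaternion [w, x, y, z].
In Python, from plant import manip gives the robot as it stands.
- The arm moves only by the tool apply_moves, never from a script. Its argument "moves" is a list of rows, each a list of 7 numbers: the gripper's target within -1 to 1 (shut at 1, half-way at 0, fully open at -1), then the shift along the tool's x, y, z in mm, then the turn, a rotation vector about the tool's x, y, z in degrees. A call has 1 to 20 rows; each row shifts and turns the commanded pose from where the row before left it, along the tool's axes as they then stand; what a row does not reach is not made up. A row lasts 1/10 s, in which the tool goes at most 50 mm and 8.59 degrees, less where a joint would pass 70% of its speed; a pose out of reach is approached as far as the arm can. A call with a gripper value outside its range is refused whole. The fingers move at their own pace and stop on an object; the grip force is fixed at half the most. Time passes only in rows, so rows that do not move let the fingers close. It gives the time, the measured TCP pose, the force and the opening at its end, in the units of the state.
- manip.state(): the state, without advancing time (a new reading comes with each control period).
- manip.grab_frame(name): name is "scene" or "side" or "wrist"; returns the picture (384x512x3 uint8, blue, green, red); there is no depth.
- manip.calibration(name): a dict with "mtx" (3x3 intrinsics, pixels), "T" (4x4, takes a point from camera to world coordinates); the wrist camera has in their place "T_tool_cam" (4x4, takes a point from camera to tool coordinates, whose origin is the TCP and whose axes are the tool frame's). Camera axes: x right, y down, z forward; pixel columns grow to the right and rows downward; lengths in m; the calibration is good to about 2 mm. A picture is of the moment at which its call begins: read the wrist's pose just before it. calibration takes no time and is no camera call.
- manip.job_done(): hands the job in, once; it reports no verdict.
The state is a dict: "time": time; "joint_pos": joint angles; "joint_vel": joint speeds; "joint_efforts": joint torques, N m; "tool_pos": TCP position; "tool_rot": TCP orientation; "contact_force": force on the tool from outside, world axes, zero at the start; "ft_torque": the same for the moment, N m; "gripper_width": opening from 0.0 (shut) to 1.0 (fully open).
Only numpy, scipy, OpenCV 4.12 (cv2) and the standard library are available. Lean on these libraries where they do the work, as an engineer would, in place of code of your own. Each camera call takes 0.05 s, during which the arm holds its last target. There are 200 camera calls.

TASK

Working from the shortest power module on the bench to the longest, push each one straight down into the contact jig until it sits on the stops, hold it pressed there steadily for 2 seconds, and then set it in the grey test tray, flat in the bay cut to its own length. With all modules in the tray, press the hook's sprung keeper open, lift the infrared thermometer off and, again from the shortest module to the longest, hold it upright, nose down and steady for 2 seconds straight above the dark disc of each module in its bay, the nose about 6 cm from the disc (3 to 10 cm will do). Finish by standing the thermometer nose down, fully home, in its white charging cup, every module still in its bay, and leave the mug, multimeter and spool where they are.

Things in the scene. Friction and masses are not known exactly. Their poses are not given: they have to be found in the camera images.
- module_short: The shortest power module (may be absent: 2 or 3 of the 3 are there). Grey base box 70 mm long (x) x 46 mm wide (y) x 24 mm high; on it, centred, a finned aluminium heat sink, 58 mm long x 26 mm wide (y), from 24 to 54 mm above the underside: grip this across its 26 mm. About 225 g. Origin: centre of the underside, z up, x along its length.
- module_mid: The middle power module (may be absent: 2 or 3 of the 3 are there). Grey base box 90 mm long (x) x 46 mm wide (y) x 24 mm high; on it, centred, a finned aluminium heat sink, 78 mm long x 26 mm wide (y), from 24 to 54 mm above the underside: grip this across its 26 mm. About 255 g. Origin: centre of the underside, z up, x along its length.
- module_long: The longest power module (may be absent: 2 or 3 of the 3 are there). Grey base box 110 mm long (x) x 46 mm wide (y) x 24 mm high; on it, centred, a finned aluminium heat sink, 98 mm long x 26 mm wide (y), from 24 to 54 mm above the underside: grip this across its 26 mm. About 285 g. Origin: centre of the underside, z up, x along its length.
- module_short_disc (a point): Centre of the dark disc (25 mm across) on top of the heat sink of the shortest module, 54 mm above its underside: what the thermometer reads (absent with its module).
- module_mid_disc (a point): Centre of the dark disc (25 mm across) on top of the heat sink of the middle module, 54 mm above its underside: what the thermometer reads (absent with its module).
- module_long_disc (a point): Centre of the dark disc (25 mm across) on top of the heat sink of the longest module, 54 mm above its underside: what the thermometer reads (absent with its module).
- tray: Fixed grey plastic test tray, 144 mm (x) x 262 mm (y), 16 mm high, with three open-topped bays side by side along its y, 84 mm apart; every bay's length lies along tray x. Origin: centre of the underside.
- bay_short (a point): Centre of the floor of the tray's bay for the shortest module; bay 80 mm long (tray x) x 56 mm wide x 10 mm deep, its floor 6 mm above the bench. Axes as the tray's.
- bay_mid (a point): Centre of the floor of the tray's bay for the middle module; bay 100 mm long (tray x) x 56 mm wide x 10 mm deep, its floor 6 mm above the bench. Axes as the tray's.
- bay_long (a point): Centre of the floor of the tray's bay for the longest module; bay 120 mm long (tray x) x 56 mm wide x 10 mm deep, its floor 6 mm above the bench. Axes as the tray's.
- jig: Fixed contact jig: aluminium base 100 mm (x) x 76 mm (y) x 10 mm; on it two steel stop rails along x, 90 mm long, covering y 13 to 23 mm on either side, tops 24 mm above the bench; outside them white guide lips whose inner faces are 56 mm apart, 32 mm high. A module goes in with its length along jig x, its base on both rails. Origin: centre of the underside.
- jig_stop (a point): Middle of the jig at the height of the rails' tops (24 mm above the bench): where the centre of a module's underside is when it is fully pressed home.
- plunger (a joint): Travel of the black sprung contact plunger (40 x 16 mm) in the middle of the jig, m: 0 = up, its top 10 mm above the rails; 0.010 when a module is pressed onto the rails. It pushes back with 6 N at first, 10 N when the module is home, and lifts a module that is let go.
- stand: Fixed hook stand. Origin on the bench straight under the hanging thermometer; x points from hook to housing (roughly away from the robot). Base 10 mm thick, x -50 to +100 mm, y +-55. Grey housing x +35 to +95, y +-28, 150 mm high. A forked steel tongue, 122 to 130 mm up, its two arms at y +-17 to 26, reaches from its front over the collar to x -4, past the handle: while out, it stops any lifting.
- hook_seat (a point): Middle of the two-pronged fork hook, at the height of the prongs' top (110 mm), on which the thermometer's collar rests. Prongs along stand x at y +-25 mm, 10 mm thick, with upturned tips 122 mm high at x -40 mm. Lift the thermometer straight up until its nose is clear of the prongs (90 mm) before moving sideways.
- keeper (a joint): Travel of the keeper's thumb pad, m: 0 = up, shut (tongue over the collar); 0.016 = fully down, tongue drawn back clear of the collar. Press straight down: over-centre spring, about 5 N at first, easing to half-way; beyond 0.008 it snaps fully down by itself and stays open when let go.
- keeper_pad (a point): Centre of the top of the keeper's black round thumb pad (34 mm across) on top of the housing, 68 mm behind the hook seat along stand x; 172 mm above the bench when up, 156 mm when down. It moves with the pad.
- thermometer: Infrared thermometer, a round wand 150 mm long, about 220 g, hanging nose down in the hook, nose 30 mm above the bench. Origin: centre of the nose face at its lower end; z up along the wand, it looks along -z. Grey barrel 32 mm across from 0 to 80 mm, black collar 64 mm across from 80 to 86 mm, black round handle 28 mm across from 86 to 150 mm: grip this from above.
- cup: Fixed white round charging cup, 50 mm high, on an 80 mm square foot; round mouth 46 mm across, inside depth 44 mm. Origin: centre of its underside.
- cup_in (a point): Centre of the inner floor of the charging cup, 6 mm above the bench; the thermometer's nose stands on it.
- mug: Bystander: blue mug, 80 mm across, 95 mm high. Origin: centre of the underside.
- multimeter: Bystander: yellow multimeter lying flat, 150 x 76 x 34 mm, dial to 42 mm. Origin: centre of the underside.
- spool: Bystander: black spool lying flat, 70 mm across, 40 mm high. Origin: centre of the underside.
Mind the look-alikes: they are no part of the job. Leave any purple look-alike of the thermometer alone.

How it is judged:
By the outcome, as a careful person would: the job done as asked, in the order asked, and still so for the second after the job is handed in, with the robot touching nothing.
Of module_short, module_mid, module_long only 2 to 3 are there at a start; the rules pass over those that are not, and their reading is None.
At some moment in a run one of module_short, module_mid, module_long may be knocked a few centimetres aside while the robot is not near it.
It also fails if it takes over 210 s, if anything falls off the work surface, if the arm or the gripper's body presses on something with over 40 N, if the wrist force passes 120 N, or if a joint passes its speed limit or range.

## Working session

There is one attempt and no reset: what is moved stays moved. The work goes in short steps, Python scripts to look and compute and a tool call to move; the robot and the scene stay as the last step left them, time stands still between calls to the robot, and variables do not carry over. Pictures are saved under pics/ and viewed, about 12 in all and at most 16, crops included, and the job is handed in when it is done.

Besides the shell and the picture viewer there is one more tool, called as name([rows], argument=value, ...), one row to a line, values as JSON. apply_moves: Moves the arm, as the interface text tells. Its arguments: {"type":"object","properties":{"moves":{"type":"array","items":{"type":"array","items":{"type":"number"}}}},"required":["moves"]}

```bash
ls; mkdir -p pics
python3 - <<'E'
from plant import manip
import cv2,numpy as np
s=manip.state();print({k:np.round(v,3) for k,v in s.items()});print(manip.tcp_to_tips)
for n in("scene","side","wrist"):
    f=manip.grab_frame(n);cv2.imwrite(f"pics/{n}0.png",f);c=manip.calibration(n);print(n,{k:np.round(v,4).tolist() for k,v in c.items()})
a=cv2.imread("pics/scene0.png");b=cv2.imread("pics/side0.png")
E
```

```text
pics
{'time': np.float64(0.0), 'joint_pos': array([-0.119,  0.053,  1.614,  0.   ,  1.476, -0.119]), 'joint_vel': array([ 0.001,  0.001,  0.002,  0.003, -0.002,  0.   ]), 'joint_efforts': array([ 0.0000e+00, -3.9367e+01, -3.7018e+01, -0.0000e+00,  7.0000e-03,
       -0.0000e+00]), 'tool_pos': array([0.624, 0.   , 0.249]), 'tool_rot': array([ 0.5  , -0.5  ,  0.501, -0.499]), 'contact_force': array([ 0.071, -0.111, -1.061]), 'ft_torque': array([ 0.013, -0.033, -0.008]), 'gripper_width': np.float64(0.999)}
0.019
scene {'mtx': [[490.5727, 0.0, 256.3055], [0.0, 490.5727, 188.442], [0.0, 0.0, 1.0]], 'T': [[-0.7575, 0.4967, -0.4237, 1.1564], [0.6528, 0.5775, -0.4902, 0.6398], [0.0012, -0.6479, -0.7617, 1.1547], [0.0, 0.0, 0.0, 1.0]]}
side {'mtx': [[454.776, 0.0, 255.4048], [0.0, 454.776, 196.1791], [0.0, 0.0, 1.0]], 'T': [[0.7348, -0.4961, 0.4624, 0.0707], [-0.678, -0.5206, 0.5189, -0.5472], [-0.0167, -0.6948, -0.719, 0.9], [0.0, 0.0, 0.0, 1.0]]}
wrist {'mtx': [[265.7684, 0.0, 255.85], [0.0, 265.7684, 186.7629], [0.0, 0.0, 1.0]], 'T_tool_cam': [[-0.001, 0.9531, 0.3028, -0.0766], [-0.0004, -0.3028, 0.9531, -0.1229], [1.0, 0.0008, 0.0007, -0.0001], [0.0, 0.0, 0.0, 1.0]]}
```

View pics/scene0.png

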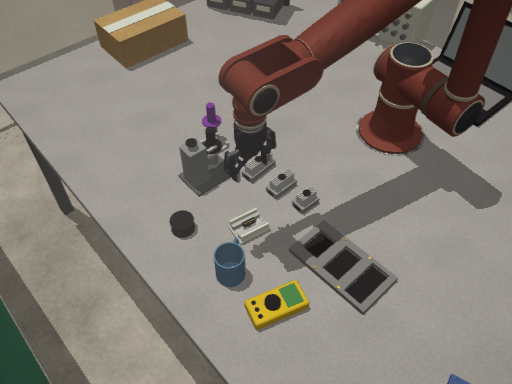

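View pics/side0.png

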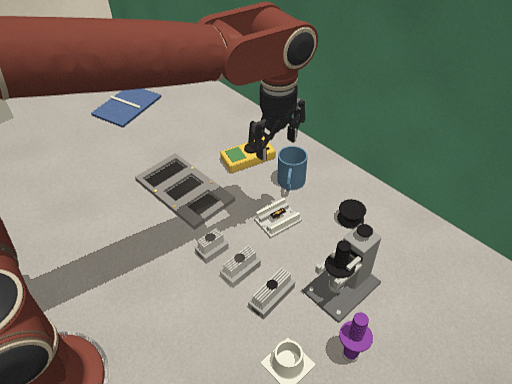

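Scene: modules discs at about (260,160),(283,178),(307,194), jig (249,224), tray (343,265), stand (200,165), purple look-alike (211,118). Side: discs about (272,284),(239,258),(211,238), jig (277,215), cup (288,358), stand (345,270), real thermometer black (342,262), purple look-alike (357,335).

Run:
```python
import cv2
a=cv2.imread("pics/side0.png")[140:384,130:390]
cv2.imwrite("pics/sidec.png",cv2.resize(a,None,fx=2.4,fy=2.4,interpolation=cv2.INTER_CUBIC))
w=cv2.imread("pics/wrist0.png");cv2.imwrite("pics/w0.png",cv2.resize(w,None,fx=1.5,fy=1.5,interpolation=cv2.INTER_CUBIC))
```

```text
(no output)
```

View pics/sidec.png

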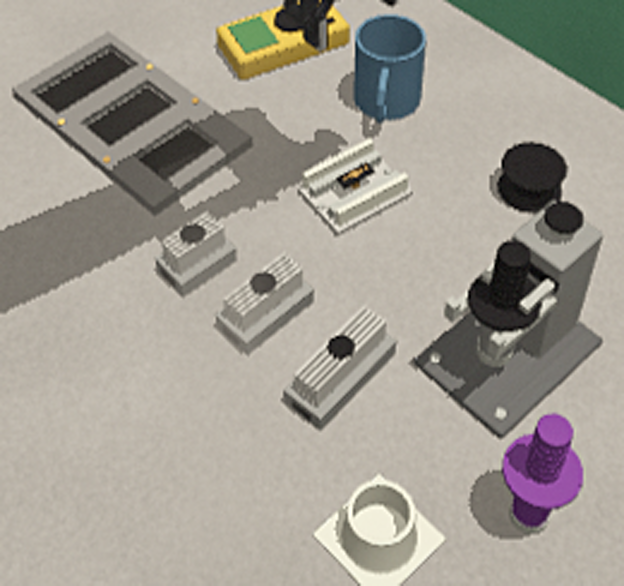

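View pics/w0.png

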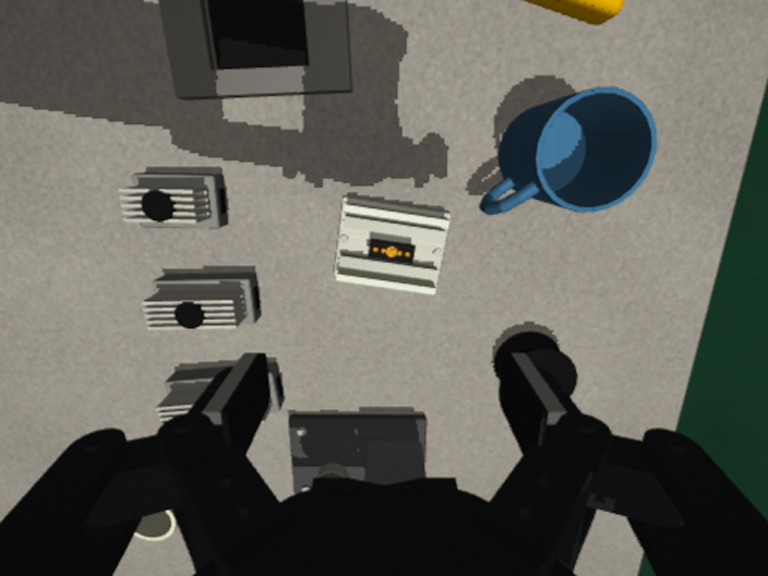

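Side crop: three modules, longest (340,347), middle (263,283), shortest (193,233) by fin length; bay lengths shrink towards the jig, so the short bay is at (190,150). The hanging black thermometer (513,260) is the real one; the purple (550,450) is a look-alike. Wrist: short disc (157,205), mid disc (190,315), jig plunger (391,251).

```bash
cat > h.py <<'E'
import numpy as np, cv2
from plant import manip
from scipy.spatial.transform import Rotation as R
def Ttool(s=None):
    s=s or manip.state();q=s["tool_rot"];T=np.eye(4);T[:3,:3]=R.from_quat([q[1],q[2],q[3],q[0]]).as_matrix();T[:3,3]=s["tool_pos"];return T
def cam(n,T=None):
    c=manip.calibration(n)
    return c["mtx"], (c["T"] if n!="wrist" else T@c["T_tool_cam"])
def ray(n,uv,z,T=None):
    K,C=cam(n,T);d=C[:3,:3]@np.linalg.solve(K,[uv[0],uv[1],1.]);return C[:3,3]+d*(z-C[2,3])/d[2]
def proj(n,p,T=None):
    K,C=cam(n,T);q=K@(C[:3,:3].T@(np.array(p)-C[:3,3]));return q[:2]/q[2]
def shot(tag,save=True):
    T=Ttool();f=manip.grab_frame("wrist")
    if save: cv2.imwrite(f"pics/{tag}.png",f);np.save(f"pics/{tag}.npy",T)
    return f,T
E
python3 - <<'E'
from h import *
T=Ttool();np.save("pics/wrist0.npy",T)
S=lambda x,y,z:np.round(ray("side",(x/2.4+130,y/2.4+140),z),4)
W=lambda x,y,z:np.round(ray("wrist",((x+.5)/1.5-.5,(y+.5)/1.5-.5),z,T),4)
for n,x,y in("short",193,233),("mid",263,283),("long",340,347):print(n,S(x,y,.054))
print("jig",S(356,177,.034),"cupmouth",S(381,510,.05),"foot",[S(*p,0.004) for p in((315,535),(378,475),(443,540))])
print("therm top",S(513,250,.18),"pad",S(563,218,.172),"purpletop",S(553,432,.15))
print("tray",[S(*p,.016) for p in((13,93),(108,33),(252,143),(157,206))])
print("bays",[S(*p,.016) for p in((88,75),(130,112))],"mug",S(390,40,.095),"meter",S(283,40,.034),"spool",S(533,165,.04))
print("wrist: short",W(157,205,.054),"mid",W(190,315,.054),"jig",W(391,251,.034),"lips",[W(*p,.032) for p in((346,197),(450,213),(435,292),(336,280))],"spool",W(540,365,.04))
print("tray near edge",W(178,98,.016),W(352,92,.016))
# disc by dark mask in scene/side
for n in("scene","side"):
    f=cv2.imread(f"pics/{n}0.png");g=f.max(2)
    k,l,st,c=cv2.connectedComponentsWithStats(((g<45)*255).astype(np.uint8))
    for i in range(1,k):
        if 15<st[i,4]<150: print(n,st[i,4],np.round(c[i],1),np.round(ray(n,c[i],.054),4))
E
```

```text
short [0.4451 0.0377 0.054 ]
mid [ 0.4554 -0.0561  0.054 ]
long [ 0.459  -0.1577  0.054 ]
jig [ 0.6278 -0.0083  0.034 ] cupmouth [ 0.3772 -0.29    0.05  ] foot [array([ 0.3375, -0.2534,  0.004 ]), array([ 0.4148, -0.2518,  0.004 ]), array([ 0.4129, -0.3299,  0.004 ])]
therm top [ 0.5711 -0.2465  0.18  ] pad [ 0.6347 -0.2503  0.172 ] purpletop [ 0.4795 -0.3658  0.15  ]
tray [array([0.4403, 0.3751, 0.016 ]), array([0.585 , 0.3859, 0.016 ]), array([0.591 , 0.1193, 0.016 ]), array([0.4572, 0.1191, 0.016 ])]
bays [array([0.5224, 0.3396, 0.016 ]), array([0.5213, 0.2539, 0.016 ])] mug [0.7605 0.0735 0.095 ] meter [0.7198 0.2096 0.034 ] spool [ 0.7722 -0.1294  0.04  ]
wrist: short [0.4449 0.0379 0.054 ] mid [ 0.4572 -0.0559  0.054 ] jig [ 0.6304 -0.0039  0.034 ] lips [array([0.5924, 0.042 , 0.032 ]), array([0.6804, 0.0288, 0.032 ]), array([ 0.6705, -0.0423,  0.032 ]), array([ 0.5814, -0.0311,  0.032 ])] spool [ 0.7706 -0.1118  0.04  ]
tray near edge [0.4555 0.12   0.016 ] [0.5981 0.1246 0.016 ]
scene 32 [508.1  23.5] [-0.828  -0.0679  0.054 ]
scene 77 [427.1 102.5] [-0.1591  0.0213  0.054 ]
scene 99 [210.5 139.2] [ 0.5201 -0.3226  0.054 ]
scene 28 [215.8 149.1] [ 0.5346 -0.2757  0.054 ]
scene 111 [233.1 167.7] [ 0.5438 -0.1779  0.054 ]
scene 34 [305.9 192.4] [0.444  0.0375 0.054 ]
side 22 [279.5  84.5] [1.0305 0.3935 0.054 ]
side 17 [193.1 203.4] [0.4822 0.1546 0.054 ]
side 31 [277.  214.1] [ 0.6117 -0.0194  0.054 ]
side 59 [271.5 284. ] [ 0.4599 -0.1563  0.054 ]
```

apply_moves([
  [-1,-6.3,0,-30,0,0,0],
  [-1,-6.3,0,-30,0,0,0],
  [-1,-6.3,0,-30,0,0,0],
  [-1,-6.3,0,-30,0,0,0],
  [-1,-6.3,0,-30,0,0,0],
  [-1,-6.5,0,-30,0,0,0],
  [-1,0,10,0,0,-8.2,0],
  [-1,0,10,0,0,-8.2,0],
  [-1,0,10,0,0,-8.2,0],
  [-1,0,10,0,0,-8.2,0],
  [-1,0,10,0,0,-8.2,0],
  [-1,0,10,0,0,-8.2,0],
  [-1,0,10,0,0,-8.2,0],
  [-1,0,10,0,0,-8.2,0],
  [-1,0,10,0,0,-8.2,0],
  [-1,0,10,0,0,-8.2,0],
  [-1,0,0,0,0,-8,0],
  [-1,0,0,0,0,0,0],
])

```text
time: 1.95
tool_pos: [0.4445, 0.0381, 0.1496]
tool_rot: [0.707, -0.707, 0.001, 0.0]
contact_force: [0.4, 0.6, -0.0]
gripper_width: 0.998
```

Run:
```python
from h import *
f,T=shot("w1");print(T.round(4),manip.state()["time"])
cv2.imwrite("pics/w1b.png",cv2.resize(f,None,fx=1.5,fy=1.5,interpolation=cv2.INTER_CUBIC))
```

```text
[[ 1.000e+00 -1.400e-03  3.000e-04  4.445e-01]
 [-3.000e-04  1.000e-04  1.000e+00  3.810e-02]
 [-1.400e-03 -1.000e+00  1.000e-04  1.496e-01]
 [ 0.000e+00  0.000e+00  0.000e+00  1.000e+00]] 2.0
```

View pics/w1b.png

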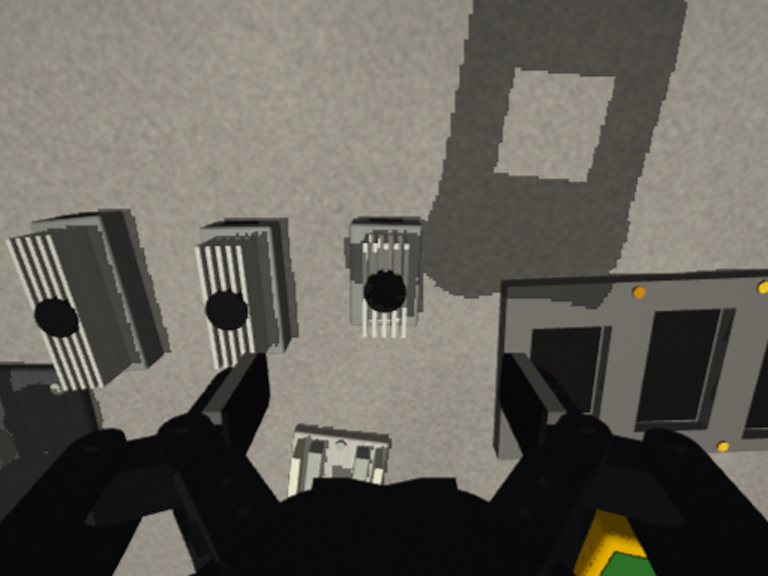

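Wrist: long disc (56,318), mid (227,310), short (385,292); tray near edge x≈500 with short bay at (570,370); jig end at (340,440).

```bash
cat >> h.py <<'E'
def mods(f,T,boxes,z=.054,disc=True):
    """boxes in image px around each heat-sink top: disc centre & fin yaw on plane z"""
    g=f.max(2)
    for n,(x0,y0,x1,y1) in boxes.items():
        sub=g[y0:y1,x0:x1];o=np.array([x0,y0])
        k,l,st,c=cv2.connectedComponentsWithStats((sub<22).astype(np.uint8))
        cand=[i for i in range(1,k) if .6<st[i,2]/st[i,3]<1.6 and st[i,4]>100]
        i=max(cand,key=lambda i:st[i,4]) if cand else None
        d=ray("wrist",c[i]+o,z,T) if i else None
        ys,xs=np.nonzero(sub>150)
        P=np.array([ray("wrist",(x+x0,y+y0),z,T)[:2] for x,y in zip(xs,ys)],np.float32)
        r=cv2.minAreaRect(P*1000)
        # yaw by projection sharpness: fins are lines
        best=max(np.arange(-25,25,.25),key=lambda a:np.var(np.histogram(P@[-np.sin(np.radians(a)),np.cos(np.radians(a))],bins=np.arange(-1,1,.001))[0]))
        print(n,"disc",None if d is None else d[:2].round(4),"area",st[i,4] if i else 0,"fin yaw",best,"rect",np.round(r[0],1),np.round(r[1],1),round(r[2],1))
E
python3 - <<'E'
from h import *
f=cv2.imread("pics/w1.png");T=np.load("pics/w1.npy")
mods(f,T,{"short":(238,152,276,228),"mid":(128,158,167,248),"long":(3,155,72,262)})
W=lambda x,y,z:np.round(ray("wrist",((x+.5)/1.5-.5,(y+.5)/1.5-.5),z,T)[:2],4)
print("tray corners",W(502,283,.016),W(497,458,.016),"edge",W(760,271,.016))
print("bay1 top",[W(*p,.016) for p in((531,328),(610,326))],"bay2 far",[W(*p,.016) for p in((655,311),(735,308),(636,430),(718,430))])
print("jig end",W(296,425,.01),W(390,436,.01))
E
```

```text
short disc [0.442  0.0383] area 482 fin yaw -0.75 rect [440.3  37.9] [68.4 33.5] 0.1
mid disc [ 0.4599 -0.0576] area 189 fin yaw -8.0 rect [455.4 -58.4] [34.2 85.2] 81.8Traceback (most recent call last):
  File "<stdin>", line 3, in <module>
  File "h.py", line 27, in mods
    P=np.array([ray("wrist",(x+x0,y+y0),z,T)[:2] for x,y in zip(xs,ys)],np.float32)
                ~~~^^^^^^^^^^^^^^^^^^^^^^^^^
  File "h.py", line 10, in ray
    K,C=cam(n,T);d=C[:3,:3]@np.linalg.solve(K,[uv[0],uv[1],1.]);return C[:3,3]+d*(z-C[2,3])/d[2]
        ~~~^^^^^
  File "h.py", line 7, in cam
    c=manip.calibration(n)
ValueError: time passes only in moves, steps and waits
```

```bash
python3 - <<'E'
import re
s=open("h.py").read()
s=s.replace("def cam(n,T=None):\n    c=manip.calibration(n)","CAL={}\ndef cam(n,T=None):\n    if n not in CAL: CAL[n]=manip.calibration(n)\n    c=CAL[n]").replace("sub<22","sub<40")
open("h.py","w").write(s)
E
python3 - <<'E'
from h import *
f=cv2.imread("pics/w1.png");T=np.load("pics/w1.npy")
mods(f,T,{"short":(238,152,276,228),"mid":(128,158,167,248),"long":(3,155,72,262)})
W=lambda x,y,z:np.round(ray("wrist",((x+.5)/1.5-.5,(y+.5)/1.5-.5),z,T)[:2],4)
print("tray corners",W(502,283,.016),W(497,458,.016),"edge",W(760,271,.016))
print("bay1 top",[W(*p,.016) for p in((531,328),(610,326))],"bay2 far",[W(*p,.016) for p in((655,311),(735,308),(636,430),(718,430))])
print("jig end",W(296,425,.01),W(390,436,.01))
E
```

```text
short disc [0.443  0.0376] area 595 fin yaw -0.75 rect [440.3  37.9] [68.4 33.5] 0.1
mid disc [ 0.4546 -0.0554] area 570 fin yaw -8.0 rect [455.4 -58.4] [34.2 85.2] 81.8
long disc [ 0.4594 -0.1567] area 567 fin yaw 5.75 rect [ 460.6 -169.5] [103.7  51.9] 5.6
tray corners [0.4501 0.117 ] [0.5945 0.1261] edge [0.4415 0.289 ]
bay1 top [array([0.4832, 0.1404]), array([0.4816, 0.1955])] bay2 far [array([0.4703, 0.2246]), array([0.468 , 0.2793]), array([0.5682, 0.2302]), array([0.5681, 0.2929])]
jig end [ 0.5685 -0.0313] [0.5787 0.0421]
```

apply_moves([
  [-1,22,-10,8,0,0,0],
  [-1,30,-10,12,0,0,0],
  [-1,30,-10,12,0,0,0],
  [-1,30,-10,12,0,0,0],
  [-1,30,-10,10,0,0,0],
  [-1,22,0,8,0,0,0],
  [-1,11,0,0,0,0,0],
  [-1,0,0,0,0,0,0],
  [-1,0,0,0,0,0,0],
])

```text
time: 2.9
tool_pos: [0.6191, 0.0996, 0.1997]
tool_rot: [-0.707, 0.707, -0.001, -0.0]
contact_force: [-0.3, 0.1, -0.1]
gripper_width: 1.001
```

Run:
```python
from h import *
f,T=shot("w2");print(T.round(4))
cv2.imwrite("pics/w2b.png",cv2.resize(f[40:300,80:512],None,fx=1.85,fy=1.85,interpolation=cv2.INTER_CUBIC))
```

```text
[[ 1.000e+00 -1.600e-03  1.200e-03  6.191e-01]
 [-1.200e-03 -2.000e-04  1.000e+00  9.960e-02]
 [-1.600e-03 -1.000e+00 -2.000e-04  1.997e-01]
 [ 0.000e+00  0.000e+00  0.000e+00  1.000e+00]]
```

View pics/w2b.png

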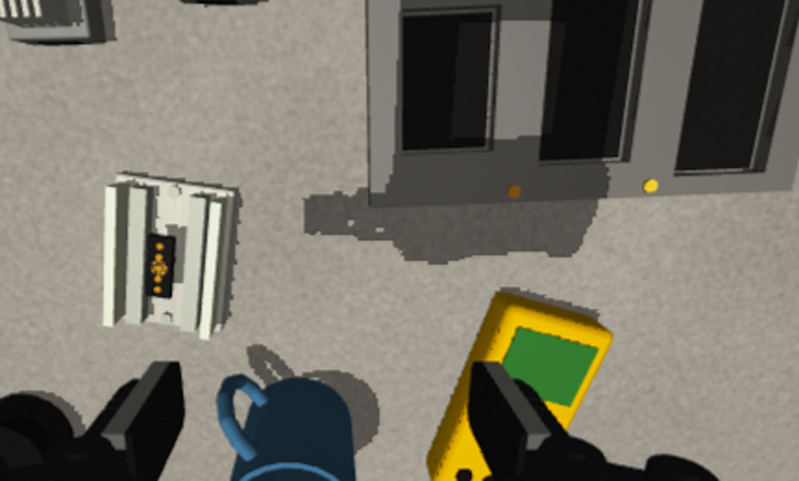

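Run:
```python
from h import *
f=cv2.imread("pics/w2.png");T=np.load("pics/w2.npy")
W=lambda x,y,z:np.round(ray("wrist",((x+.5)/1.85-.5+80,(y+.5)/1.85-.5+40),z,T)[:2],4)
print("plunger",[W(*p,.034) for p in((151,233),(176,237),(171,298),(146,293))])
print("lips outer",[W(*p,.032) for p in((105,186),(104,326),(212,339),(222,202))])
print("base",[W(*p,.01) for p in((118,174),(238,190),)])
print("tray",W(369,207,.016),W(793,190,.016),W(366,10,.016))
print("bays",[W(*p,.016) for p in((401,11),(499,7),(494,151),(401,153))],[W(*p,.016) for p in((540,162),(629,160))],[W(*p,.016) for p in((676,175),(760,172))])
# plunger by mask
sub=f[150:220,150:185];m=(sub.max(2)<50).astype(np.uint8);m=cv2.morphologyEx(m,cv2.MORPH_CLOSE,np.ones((5,5)))
k,l,st,c=cv2.connectedComponentsWithStats(m)
for i in range(1,k):
    if st[i,4]>60: print(st[i],c[i]+[150,150],ray("wrist",c[i]+[150,150],.034,T).round(4))
```

```text
plunger [array([ 0.6085, -0.0062]), array([0.611 , 0.0086]), array([0.6502, 0.0018]), array([ 0.6469, -0.0135])]
lips outer [array([ 0.5807, -0.031 ]), array([ 0.6701, -0.0437]), array([0.6793, 0.025 ]), array([0.5902, 0.0372])]
base [array([ 0.5762, -0.0316]), array([0.5862, 0.0432])]
tray [0.596  0.1259] [0.5854 0.3889] [0.4849 0.1213]
bays [array([0.4855, 0.1409]), array([0.4835, 0.1956]), array([0.5618, 0.2009]), array([0.563 , 0.1445])] [array([0.5683, 0.2296]), array([0.5671, 0.2837])] [array([0.5762, 0.3143]), array([0.5744, 0.3655])]
[  8  16  17  35 433] [165.91685912 182.6743649 ] [ 0.6282 -0.0032  0.034 ]
```

Jig: centre (0.630,-0.003), yaw -7.9°. Tray centre (0.5185,0.254), yaw 2.6°. Now to the short module.

apply_moves([
  [-0.4,-22,5,-8,0,0,0],
  [-0.4,-30,10,-12,0,0,0],
  [-0.4,-30,10,-12,0,0.7,0],
  [-0.4,-30,10,-12,0,0,0],
  [-0.4,-30,10,-10,0,0,0],
  [-0.4,-22,5,-8,0,0,0],
  [-0.4,-11,0,0,0,0,0],
  [-0.4,0,0,0,0,0,0],
])

```text
time: 3.75
tool_pos: [0.4425, 0.0389, 0.1495]
tool_rot: [0.707, -0.707, 0.005, -0.005]
contact_force: [-0.2, -0.3, 0.2]
gripper_width: 0.699
```

Run:
```python
from h import *
f,T=shot("w3");print(T.round(4));mods(f,T,{"short":(238,152,276,228)})
```

```text
[[ 9.999e-01 -7.000e-04  1.350e-02  4.425e-01]
 [-1.350e-02  0.000e+00  9.999e-01  3.890e-02]
 [-7.000e-04 -1.000e+00  0.000e+00  1.495e-01]
 [ 0.000e+00  0.000e+00  0.000e+00  1.000e+00]]
short disc [0.4429 0.0376] area 582 fin yaw -1.75 rect [438.8  38.8] [33.5 67.6] 89.3
```

apply_moves([
  [-0.4,1,30,-1,0,0,0],
  [-0.4,0,30,0,0,0,0],
  [-0.4,0,25,0,0,0,0],
  [-0.4,0,17,0,0,0,0],
  [1,0,0,0,0,0,0],
  [1,0,0,0,0,0,0],
  [1,0,0,0,0,0,0],
  [1,0,0,0,0,0,0],
  [1,0,0,0,0,0,0],
  [1,0,0,0,0,0,0],
])

```text
time: 4.8
tool_pos: [0.4466, 0.0381, 0.0495]
tool_rot: [-0.707, 0.707, -0.003, 0.005]
contact_force: [0.4, 0.8, 2.6]
gripper_width: 0.288
```

apply_moves([
  [1,0,-20,0,0,0,0],
  [1,0,-30,0,0,0,0],
  [1,0,-25,0,0,0,0],
  [1,0,0,0,0,0,0],
  [1,0,0,0,0,0,0],
])

```text
time: 5.3
tool_pos: [0.4453, 0.0381, 0.1228]
tool_rot: [-0.707, 0.707, -0.004, 0.004]
contact_force: [-0.1, 0.0, -3.2]
gripper_width: 0.291
```

Run:
```python
from h import *
f,T=shot("w4");print(T.round(4),manip.state()["gripper_width"])
cv2.imwrite("pics/w4b.png",cv2.resize(f[150:330,150:360],None,fx=3,fy=3,interpolation=cv2.INTER_CUBIC))
```

```text
[[ 9.999e-01 -1.000e-04  1.220e-02  4.453e-01]
 [-1.220e-02 -0.000e+00  9.999e-01  3.810e-02]
 [-1.000e-04 -1.000e+00 -0.000e+00  1.228e-01]
 [ 0.000e+00  0.000e+00  0.000e+00  1.000e+00]] 0.2878557050590044
```

View pics/w4b.png

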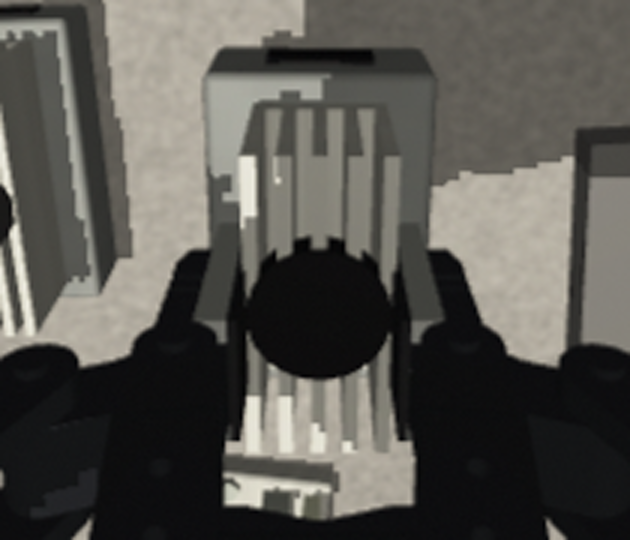

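Disc is gripped centred, about 3 mm towards tool -x. Over to the jig.

apply_moves([
  [1,13,0,-3,0,0,0],
  [1,25,0,-5,0,0,0],
  [1,30,0,-6,0,0,0],
  [1,30,0,-6,0,0,0],
  [1,30,0,-6,0,0,0],
  [1,30,0,-6,0,0,0],
  [1,20,0,-5,0,0,0],
  [1,10,0,-2,0,0,0],
  [1,0,0,0,0,3.6,0],
  [1,0,0,0,0,3.6,0],
  [1,0,0,0,0,0,0],
  [1,0,0,0,0,0,0],
])

```text
time: 6.55
tool_pos: [0.632, -0.0029, 0.1219]
tool_rot: [0.706, -0.705, 0.049, -0.047]
contact_force: [-0.0, -0.3, -3.1]
gripper_width: 0.294
```

```bash
cat >> h.py <<'E'
def st():
    T=Ttool();s=manip.state();X=T[:3,0]
    print("t",round(s["time"],2),"pos",T[:3,3].round(4),"yaw",round(float(np.degrees(np.arctan2(X[1],X[0]))),2),"tilt(ydir)",T[:3,1].round(4),"F",np.round(s["contact_force"],1),"gw",round(float(s["gripper_width"]),3));return T
def delta(x,y,z,yaw=None):
    T=st();d=T[:3,:3].T@(np.array([x,y,z])-T[:3,3]);X=T[:3,0]
    print("tool delta mm",(d*1000).round(1),"" if yaw is None else "turn y deg %.2f"%-(yaw-np.degrees(np.arctan2(X[1],X[0]))))
E
python3 - <<'E'
from h import *
delta(.6327,-.0031,.1228,-7.9)
E
```

```text
t 6.55 pos [ 0.632  -0.0029  0.1219] yaw -7.82 tilt(ydir) [-2.4e-03  4.0e-04 -1.0e+00] F [-0.  -0.3 -3.1] gw 0.294
tool delta mm [ 0.7 -0.9 -0.1] turn y deg 0.08
```

apply_moves([
  [1,0.5,15,0,0,0,0],
  [1,0,12,0,0,0,0],
  [1,0,8,0,0,0,0],
  [1,0,5,0,0,0,0],
  [1,0,3,0,0,0,0],
  [1,0,0,0,0,0,0],
  [1,0,0,0,0,0,0],
])

```text
time: 7.25
tool_pos: [0.6342, -0.0033, 0.0815]
tool_rot: [-0.705, 0.705, -0.048, 0.049]
contact_force: [-3.6, 0.9, 3.8]
gripper_width: 0.294
```

apply_moves([
  [1,0,2,0,0,0,0],
  [1,0,2,0,0,0,0],
  [1,0,1,0,0,0,0],
  [1,0,1,0,0,0,0],
  [1,0,0,0,0,0,0],
])

```text
time: 7.75
tool_pos: [0.6345, -0.0033, 0.0754]
tool_rot: [-0.705, 0.705, -0.048, 0.049]
contact_force: [-2.0, 1.2, 6.4]
gripper_width: 0.291
```

apply_moves([
  [1,0,1,0,0,0,0],
  [1,0,1,0,0,0,0],
  [1,0,1,0,0,0,0],
  [1,0,0,0,0,0,0],
])

```text
time: 8.15
tool_pos: [0.6345, -0.0033, 0.0736]
tool_rot: [-0.705, 0.705, -0.048, 0.049]
contact_force: [-5.9, 1.2, 11.7]
gripper_width: 0.293
```

apply_moves([
  [1,0,1,0,0,0,0],
  [1,0,0.5,0,0,0,0],
  [1,0,0,0,0,0,0],
  [1,0,0,0,0,0,0],
])

```text
time: 8.55
tool_pos: [0.6346, -0.0033, 0.0736]
tool_rot: [-0.705, 0.706, -0.048, 0.049]
contact_force: [-10.1, 1.1, 18.8]
gripper_width: 0.291
```

apply_moves([
  [1,0,0,0,0,0,0],
  [1,0,0,0,0,0,0],
  [1,0,0,0,0,0,0],
  [1,0,0,0,0,0,0],
  [1,0,0,0,0,0,0],
  [1,0,0,0,0,0,0],
  [1,0,0,0,0,0,0],
  [1,0,0,0,0,0,0],
  [1,0,0,0,0,0,0],
  [1,0,0,0,0,0,0],
  [1,0,0,0,0,0,0],
  [1,0,0,0,0,0,0],
  [1,0,0,0,0,0,0],
  [1,0,0,0,0,0,0],
  [1,0,0,0,0,0,0],
  [1,0,0,0,0,0,0],
  [1,0,0,0,0,0,0],
  [1,0,0,0,0,0,0],
  [1,0,0,0,0,0,0],
  [1,0,0,0,0,0,0],
])

```text
time: 10.55
tool_pos: [0.6346, -0.0033, 0.0736]
tool_rot: [-0.705, 0.706, -0.048, 0.049]
contact_force: [-10.0, 1.1, 19.4]
gripper_width: 0.29
```

apply_moves([
  [1,0,0,0,0,0,0],
  [1,0,0,0,0,0,0],
  [1,0,0,0,0,0,0],
  [1,0,0,0,0,0,0],
  [1,0,0,0,0,0,0],
  [1,0,0,0,0,0,0],
])

```text
time: 11.15
tool_pos: [0.6346, -0.0033, 0.0735]
tool_rot: [-0.705, 0.706, -0.048, 0.049]
contact_force: [-9.3, 1.0, 18.2]
gripper_width: 0.294
```

Run:
```python
from h import *
st();f,T=shot("w5")
cv2.imwrite("pics/side5.png",manip.grab_frame("side")[170:290,210:350].repeat(4,0).repeat(4,1))
```

```text
t 11.15 pos [ 0.6346 -0.0033  0.0735] yaw -7.89 tilt(ydir) [ 1.3e-03 -3.0e-04 -1.0e+00] F [-9.3  1.  18.2] gw 0.294
```

View pics/side5.png

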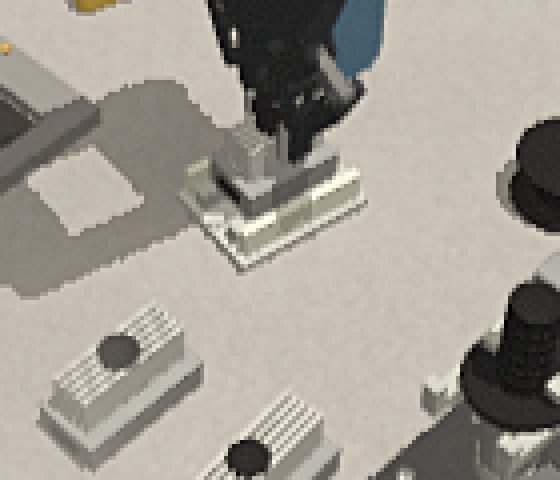

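apply_moves([
  [1,0,-10,0,0,0,0],
  [1,0,-20,0,0,0,0],
  [1,0,-25,0,0,0,0],
  [1,-8,-10,9,0,0,0],
  [1,-18,0,22,0,0,0],
  [1,-26,0,31,0,0,0],
  [1,-26,0,31,0,0,0],
  [1,-26,0,31,0,0,0],
  [1,-18,0,22,0,0,0],
  [1,-10,0,10,0,-3.5,0],
  [1,0,0,0,0,-3.5,0],
  [1,0,0,0,0,-3.5,0],
  [1,0,0,0,0,0,0],
  [1,0,0,0,0,0,0],
])

```text
time: 12.65
tool_pos: [0.5236, 0.1697, 0.1339]
tool_rot: [0.707, -0.707, -0.015, 0.016]
contact_force: [0.2, -0.7, -2.9]
gripper_width: 0.289
```

Run:
```python
from h import *
f,T=shot("w6");delta(.5253,.1701,.0566,2.6)
cv2.imwrite("pics/w6b.png",cv2.resize(f[130:330,130:400],None,fx=2.6,fy=2.6,interpolation=cv2.INTER_CUBIC))
```

```text
t 12.7 pos [0.5238 0.1695 0.1341] yaw 2.54 tilt(ydir) [-6.e-04  0.e+00 -1.e+00] F [-0.3 -0.  -2.1] gw 0.294
tool delta mm [ 1.5 77.5  0.5] turn y deg -0.06
```

View pics/w6b.png

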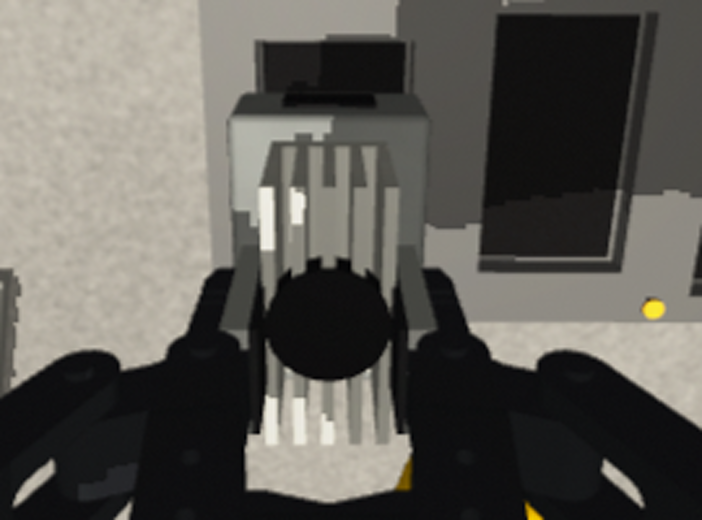

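Run:
```python
from h import *
T=np.load("pics/w6.npy")
W=lambda x,y,z:np.round(ray("wrist",((x+.5)/2.6-.5+130,(y+.5)/2.6-.5+130),z,T)[:2],4)
a,b=W(257,40,.016),W(411,40,.016);print(a,b,(a+b)/2+.04*np.array([.999,.045]))
print([W(*p,.016) for p in((497,14),(657,14),(621,271),(479,262))])
```

```text
[0.4841 0.1423] [0.4817 0.1959] [0.52286 0.1709 ]
[array([0.4714, 0.2248]), array([0.4689, 0.2798]), array([0.5671, 0.2844]), array([0.5658, 0.2291])]
```

apply_moves([
  [1,1.5,15,1,0,0,0],
  [1,0,25,0,0,0,0],
  [1,0,20,0,0,0,0],
  [1,0,10,0,0,0,0],
  [1,0,5,0,0,0,0],
  [1,0,2,0,0,0,0],
  [1,0,0,0,0,0,0],
  [1,0,0,0,0,0,0],
])

```text
time: 13.5
tool_pos: [0.5266, 0.1706, 0.0589]
tool_rot: [0.707, -0.707, -0.017, 0.015]
contact_force: [0.7, 0.2, -2.0]
gripper_width: 0.292
```

apply_moves([
  [1,0,1.5,0,0,0,0],
  [1,0,1,0,0,0,0],
  [1,0,0,0,0,0,0],
])

```text
time: 13.8
tool_pos: [0.526, 0.1705, 0.0556]
tool_rot: [0.707, -0.707, -0.016, 0.016]
contact_force: [0.2, 0.1, -2.4]
gripper_width: 0.294
```

apply_moves([
  [0,0,0,0,0,0,0],
  [0,0,0,0,0,0,0],
  [0,0,0,0,0,0,0],
  [0,0,-10,0,0,0,0],
  [0,0,-25,0,0,0,0],
  [0,0,-30,0,0,0,0],
  [-0.4,-5,-30,-14,0,0,0],
  [-0.4,-12,0,-32,0,0,0],
  [-0.4,-13,0,-36,0,0,0],
  [-0.4,-13,0,-36,0,0,0],
  [-0.4,-13,0,-36,0,0,0],
  [-0.4,-12,0,-36,0,0,0],
  [-0.4,-12,0,-32,0,3.5,0],
  [-0.4,0,0,0,0,3.5,0],
  [-0.4,0,0,0,0,3.5,0],
  [-0.4,0,0,0,0,0,0],
  [-0.4,0,0,0,0,0,0],
])

```text
time: 15.5
tool_pos: [0.4561, -0.0549, 0.1509]
tool_rot: [-0.705, 0.706, -0.048, 0.049]
contact_force: [0.4, -0.7, -0.0]
gripper_width: 0.701
```

Run:
```python
from h import *
f,T=shot("w7");st()
mods(f,T,{"mid":(232,145,284,232)})
for n in("scene","side"):cv2.imwrite(f"pics/{n}7.png",manip.grab_frame(n))
a=cv2.imread("pics/side7.png")[140:340,120:400];b=f[100:260,150:360]
cv2.imwrite("pics/c7.png",np.vstack([cv2.resize(a,(560,400)),np.pad(cv2.resize(b,(262,200)),((0,0),(0,298),(0,0)))]))
```

```text
t 15.55 pos [ 0.4561 -0.0548  0.1508] yaw -7.82 tilt(ydir) [ 6.e-04 -2.e-04 -1.e+00] F [-0.1  0.7 -0.1] gw 0.698
mid disc [ 0.4543 -0.056 ] area 584 fin yaw 1.0 rect [452.  -53.6] [46.7 78.8] 82.3
```

View pics/c7.png

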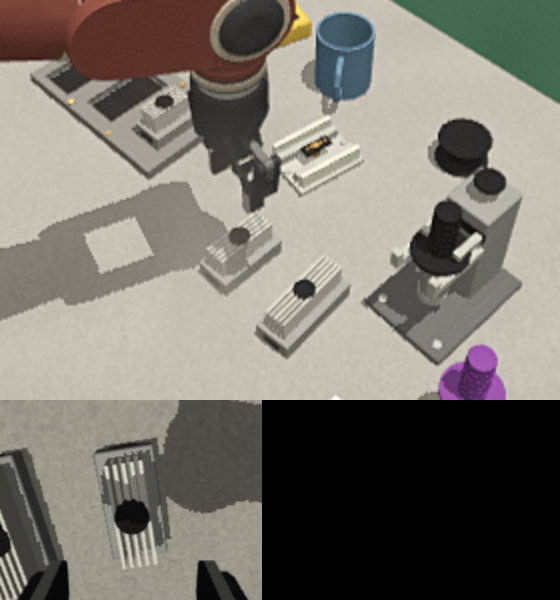

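Run:
```python
from h import *
def yaw(a,b):
    d=b-a;return a.round(4),b.round(4),round(float(np.degrees(np.arctan2(d[1],d[0]))),1)
T=np.load("pics/w1.npy");W=lambda x,y,z=.054:ray("wrist",(x/1.5,y/1.5),z,T)[:2]
print(yaw(W(197,248),W(216,367)),yaw(W(10,240),W(66,390)),yaw(W(364,237),W(364,336)))
T7=np.load("pics/w7.npy");f=cv2.imread("pics/w7.png")
cv2.imwrite("pics/c7m.png",cv2.resize(f[120:250,200:310],None,fx=5,fy=4.6,interpolation=cv2.INTER_CUBIC))
# LSD-style line angles on the fins, projected
for tag,box in(("w1",(3,150,180,262)),("w7",(225,140,290,235))):
    g=cv2.imread(f"pics/{tag}.png",0);T=np.load(f"pics/{tag}.npy");x0,y0,x1,y1=box
    L=cv2.HoughLinesP(cv2.Canny(g[y0:y1,x0:x1],60,150),1,np.pi/360,20,minLineLength=30,maxLineGap=3)
    for l in L[:,0]:
        a,b=ray("wrist",(l[0]+x0,l[1]+y0),.054,T)[:2],ray("wrist",(l[2]+x0,l[3]+y0),.054,T)[:2]
        d=b-a; 
        if abs(d[0])>abs(d[1]): d*=np.sign(d[0]);print(tag,l+[x0,y0,x0,y0],round(float(np.degrees(np.arctan2(d[1],d[0]))),1))
```

```text
(array([ 0.4176, -0.0674]), array([ 0.4927, -0.0663]), 0.9) (array([ 0.4131, -0.1711]), array([ 0.5091, -0.1628]), 4.9) (array([0.4113, 0.0263]), array([0.4716, 0.0254]), -0.8)
w1 [ 52 219  65 257] 4.8
w1 [  6 167  20 205] 4.4
w1 [ 83 198  98 245] 6.0
w1 [ 84 151 109 235] 5.8
w1 [ 37 224  51 259] 6.7
w1 [ 45 225  56 259] 3.2
w1 [ 10 159  26 201] 5.6
w1 [ 54 214  68 257] 4.1
w1 [ 66 154  94 241] 6.0
w1 [129 165 135 200] 1.4
w1 [ 47 223  61 260] 6.2
w1 [ 28 154  47 205] 6.4
w1 [140 214 146 248] 1.8
w1 [ 50 222  63 257] 6.1
w1 [  5 159  23 205] 5.8
w1 [ 15 156  32 198] 7.3
w1 [150 164 154 194] 0.6
w1 [160 164 166 204] 2.2
w1 [100 183 113 231] 4.8
w1 [ 25 154  41 199] 5.2
w1 [ 11 157  26 192] 8.3
w1 [ 68 150  86 206] 6.1
w1 [ 35 225  49 260] 6.5
w1 [ 23 155  38 199] 4.2
w1 [ 32 152  45 192] 4.0
w1 [ 30 221  44 258] 5.2
w1 [ 29 226  41 259] 4.2
w1 [  6 159  19 192] 6.0
w7 [242 203 248 234] 1.6
w7 [230 174 239 224] 0.5
w7 [268 198 273 231] 1.1
w7 [271 197 276 231] 1.1
w7 [277 184 284 221] 3.8
w7 [235 147 242 190] 0.1
w7 [283 177 286 210] -1.0
```

View pics/c7m.png

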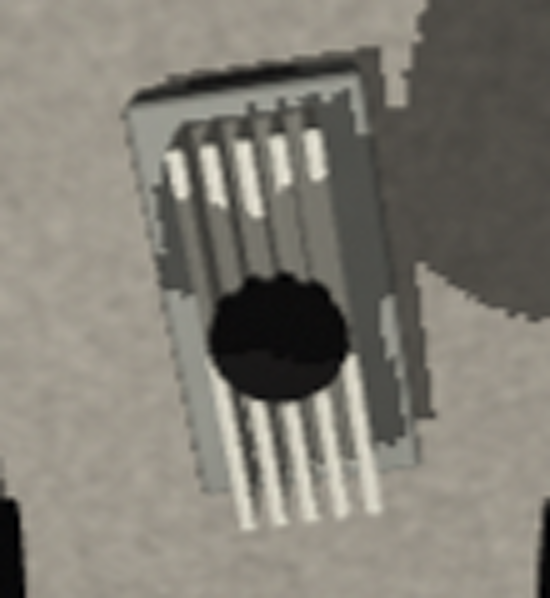

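apply_moves([
  [-0.4,0,10,0,0,-4.4,0],
  [-0.4,0,15,0,0,-4.4,0],
  [-0.4,-4,25,-1,0,0,0],
  [-0.4,0,25,0,0,0,0],
  [-0.4,0,18,0,0,0,0],
  [-0.4,0,9,0,0,0,0],
  [-0.4,0,0,0,0,0,0],
  [1,0,0,0,0,0,0],
  [1,0,0,0,0,0,0],
  [1,0,0,0,0,0,0],
  [1,0,0,0,0,0,0],
  [1,0,0,0,0,0,0],
  [1,0,0,0,0,0,0],
])

```text
time: 16.95
tool_pos: [0.4532, -0.0563, 0.0498]
tool_rot: [-0.707, 0.707, 0.007, -0.005]
contact_force: [-0.1, 0.4, 5.9]
gripper_width: 0.297
```

apply_moves([
  [1,0,-20,0,0,0,0],
  [1,0,-30,0,0,0,0],
  [1,0,-25,0,0,0,0],
  [1,0,0,0,0,0,0],
  [1,0,0,0,0,0,0],
])

```text
time: 17.45
tool_pos: [0.4515, -0.0559, 0.1226]
tool_rot: [0.707, -0.707, -0.005, 0.006]
contact_force: [0.3, 0.1, -3.3]
gripper_width: 0.29
```

```bash
cat >> h.py <<'E'
def inhand(f,T,off=.0045):
    "disc centre in tool x,z while gripped; off = disc height above TCP"
    g=f[195:300,236:276].max(2);k,l,s,c=cv2.connectedComponentsWithStats((g<45).astype(np.uint8))
    i=max(range(1,k),key=lambda i:s[i,4]);p=ray("wrist",np.array([236,195])+[s[i,0]+s[i,2]/2-.5,s[i,1]+s[i,3]/2-.5],T[2,3]+off,T)
    print("disc bbox",s[i],"tool xyz mm",(T[:3,:3].T@(p-T[:3,3])*1000).round(1))
E
python3 - <<'E'
from h import *
f,T=shot("w8");inhand(f,T);delta(.6297,-.0027,.1228,-7.9)
inhand(cv2.imread("pics/w4.png"),np.load("pics/w4.npy"))
inhand(cv2.imread("pics/w6.png"),np.load("pics/w6.npy"))
E
```

```text
disc bbox [   0   43   40   46 1555] tool xyz mm [-0.2 -4.5 -0.9]
t 17.5 pos [ 0.4508 -0.0557  0.1215] yaw 0.9 tilt(ydir) [-2.6e-03  8.0e-04 -1.0e+00] F [ 0.2 -0.1 -3.6] gw 0.294
tool delta mm [179.7  -1.7  50.2] turn y deg 8.80
disc bbox [   0   34   40   47 1582] tool xyz mm [-5.2 -4.5 -0.9]
disc bbox [   0   34   40   47 1576] tool xyz mm [-5.2 -4.5 -0.9]
```

apply_moves([
  [1,12,0,3,0,0,0],
  [1,24,-1.5,7,0,0,0],
  [1,30,0,8,0,0,0],
  [1,30,0,9,0,0,0],
  [1,30,0,9,0,0,0],
  [1,28,0,8,0,0,0],
  [1,17,0,4,0,0,0],
  [1,9,0,2,0,0,0],
  [1,0,0,0,0,4.4,0],
  [1,0,0,0,0,4.4,0],
  [1,0,0,0,0,0,0],
  [1,0,0,0,0,0,0],
])

```text
time: 18.7
tool_pos: [0.6301, -0.0032, 0.1234]
tool_rot: [0.705, -0.705, 0.049, -0.047]
contact_force: [-0.1, -0.2, -2.2]
gripper_width: 0.292
```

apply_moves([
  [1,0,15,0,0,0,0],
  [1,0,12,0,0,0,0],
  [1,0,8,0,0,0,0],
  [1,0,4,0,0,0,0],
  [1,0,2,0,0,0,0],
  [1,0,0,0,0,0,0],
  [1,0,0,0,0,0,0],
])

```text
time: 19.4
tool_pos: [0.6317, -0.0032, 0.0842]
tool_rot: [-0.705, 0.705, -0.048, 0.049]
contact_force: [-0.4, 0.7, -2.8]
gripper_width: 0.295
```

apply_moves([
  [1,0,2,0,0,0,0],
  [1,0,2,0,0,0,0],
  [1,0,2,0,0,0,0],
  [1,0,2,0,0,0,0],
  [1,0,1,0,0,0,0],
  [1,0,1,0,0,0,0],
  [1,0,1,0,0,0,0],
  [1,0,1,0,0,0,0],
  [1,0,0,0,0,0,0],
  [1,0,0,0,0,0,0],
])

```text
time: 20.4
tool_pos: [0.6318, -0.0032, 0.0739]
tool_rot: [-0.705, 0.705, -0.048, 0.049]
contact_force: [-5.1, 0.5, 10.6]
gripper_width: 0.294
```

apply_moves([
  [1,0,1,0,0,0,0],
  [1,0,1,0,0,0,0],
  [1,0,0,0,0,0,0],
  [1,0,0,0,0,0,0],
])

```text
time: 20.8
tool_pos: [0.6319, -0.0032, 0.0739]
tool_rot: [-0.705, 0.706, -0.048, 0.049]
contact_force: [-11.3, 2.4, 20.1]
gripper_width: 0.293
```

apply_moves([
  [1,0,0,0,0,0,0],
  [1,0,0,0,0,0,0],
  [1,0,0,0,0,0,0],
  [1,0,0,0,0,0,0],
  [1,0,0,0,0,0,0],
  [1,0,0,0,0,0,0],
  [1,0,0,0,0,0,0],
  [1,0,0,0,0,0,0],
  [1,0,0,0,0,0,0],
  [1,0,0,0,0,0,0],
  [1,0,0,0,0,0,0],
  [1,0,0,0,0,0,0],
  [1,0,0,0,0,0,0],
  [1,0,0,0,0,0,0],
  [1,0,0,0,0,0,0],
  [1,0,0,0,0,0,0],
  [1,0,0,0,0,0,0],
  [1,0,0,0,0,0,0],
  [1,0,0,0,0,0,0],
  [1,0,0,0,0,0,0],
])

```text
time: 22.8
tool_pos: [0.6319, -0.0032, 0.0739]
tool_rot: [-0.705, 0.706, -0.048, 0.049]
contact_force: [-10.5, 1.6, 19.6]
gripper_width: 0.294
```

apply_moves([
  [1,0,0,0,0,0,0],
  [1,0,0,0,0,0,0],
  [1,0,0,0,0,0,0],
  [1,0,0,0,0,0,0],
  [1,0,0,0,0,0,0],
  [1,0,0,0,0,0,0],
])

```text
time: 23.4
tool_pos: [0.6319, -0.0032, 0.0738]
tool_rot: [-0.705, 0.706, -0.048, 0.049]
contact_force: [-11.2, 1.5, 19.1]
gripper_width: 0.292
```

Run:
```python
from h import *
f,T=shot("w9");inhand(f,T);delta(.5182,.2545,.0736,2.6)
```

```text
disc bbox [   0   43   40   46 1570] tool xyz mm [-0.1 -4.5 -0.9]
t 23.45 pos [ 0.6319 -0.0032  0.0739] yaw -7.88 tilt(ydir) [ 5.e-04 -4.e-04 -1.e+00] F [-10.8   1.5  19.8] gw 0.292
tool delta mm [-1.479e+02  1.000e-01  2.396e+02] turn y deg -10.48
```

apply_moves([
  [1,0,-10,0,0,0,0],
  [1,0,-25,0,0,0,0],
  [1,0,-30,0,0,0,0],
  [1,-6,-15,10,0,0,0],
  [1,-18,0,30,0,0,0],
  [1,-22,0,36,0,0,0],
  [1,-22,0,36,0,0,0],
  [1,-22,0,36,0,0,0],
  [1,-22,0,36,0,0,0],
  [1,-18,0,30,0,0,0],
  [1,-12,0,18,0,-3.5,0],
  [1,-6,0,8,0,-3.5,0],
  [1,0,0,0,0,-3.5,0],
  [1,0,0,0,0,0,0],
  [1,0,0,0,0,0,0],
])

```text
time: 24.95
tool_pos: [0.5163, 0.2548, 0.149]
tool_rot: [-0.707, 0.707, 0.015, -0.016]
contact_force: [-0.9, 0.0, -1.7]
gripper_width: 0.29
```

Run:
```python
from h import *
f,T=shot("w10");inhand(f,T);delta(.5182,.2545,.0568,2.6)
cv2.imwrite("pics/w10b.png",cv2.resize(f[90:330,130:400],None,fx=2.4,fy=2.4,interpolation=cv2.INTER_CUBIC))
```

```text
disc bbox [   0   43   40   46 1545] tool xyz mm [-0.2 -4.5 -0.9]
t 25.0 pos [0.5166 0.2546 0.1492] yaw 2.53 tilt(ydir) [-7.e-04 -1.e-04 -1.e+00] F [ 0.7 -0.6 -1.7] gw 0.295
tool delta mm [ 1.7 92.4 -0.1] turn y deg -0.07
```

View pics/w10b.png

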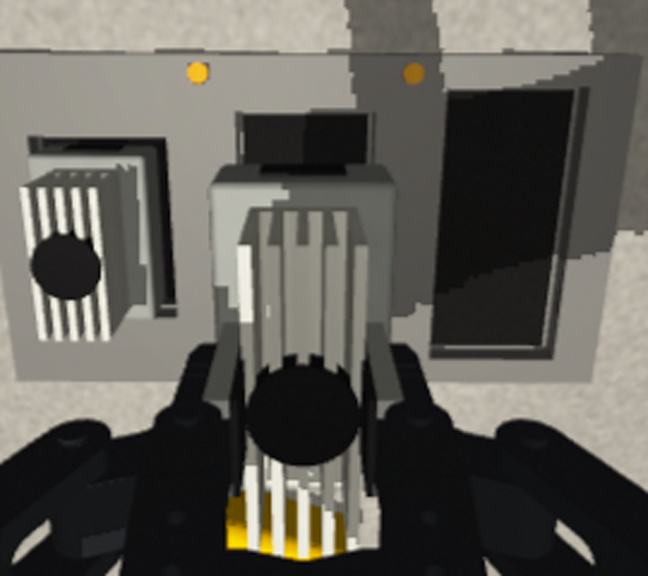

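Run:
```python
from h import *
T=np.load("pics/w10.npy")
W=lambda x,y,z:np.round(ray("wrist",((x+.5)/2.4-.5+130,(y+.5)/2.4-.5+90),z,T)[:2],4)
a,b=W(237,112,.016),W(375,112,.016);print((a+b)/2+.05*np.array([.999,.045]))
L=[W(*p,.016) for p in((446,89),(588,88),(552,358),(430,358))];print(L,np.mean(L,0))
```

```text
[0.5196 0.2554]
[array([0.4582, 0.3077]), array([0.4553, 0.3633]), array([0.5737, 0.3685]), array([0.5762, 0.3138])] [0.51585  0.338325]
```

apply_moves([
  [1,0.5,20,0,0,0,0],
  [1,0,25,0,0,0,0],
  [1,0,25,0,0,0,0],
  [1,0,12,0,0,0,0],
  [1,0,6,0,0,0,0],
  [1,0,4,0,0,0,0],
  [1,0,1,0,0,0,0],
  [1,0,0,0,0,0,0],
  [1,0,0,0,0,0,0],
])

```text
time: 25.9
tool_pos: [0.5182, 0.2549, 0.0579]
tool_rot: [0.707, -0.707, -0.017, 0.015]
contact_force: [0.1, -0.3, -2.1]
gripper_width: 0.289
```

apply_moves([
  [1,0,1.5,0,0,0,0],
  [1,0,0.5,0,0,0,0],
  [1,0,0,0,0,0,0],
  [0,0,0,0,0,0,0],
  [0,0,0,0,0,0,0],
  [0,0,0,0,0,0,0],
  [0,0,-10,0,0,0,0],
  [0,0,-25,0,0,0,0],
  [0,0,-30,0,0,0,0],
  [-0.4,-4,-30,-20,0,0,0],
])

```text
time: 26.9
tool_pos: [0.5145, 0.2355, 0.1516]
tool_rot: [0.707, -0.707, -0.017, 0.017]
contact_force: [-0.1, -1.0, 0.3]
gripper_width: 0.654
```

apply_moves([
  [-0.4,-6,0,-30,0,0,0],
  [-0.4,-8,0,-40,0,0,0],
  [-0.4,-8,0,-40,0,0,0],
  [-0.4,-8,0,-40,0,0,0],
  [-0.4,-8,0,-40,0,0,0],
  [-0.4,-8,0,-40,0,0,0],
  [-0.4,-8,0,-40,0,0,0],
  [-0.4,-8,0,-40,0,0,0],
  [-0.4,-8,0,-40,0,0,0],
  [-0.4,-7,0,-25,0,-2.9,0],
  [-0.4,0,0,-14,0,0,0],
  [-0.4,0,0,0,0,0,0],
  [-0.4,0,0,0,0,0,0],
])

```text
time: 28.2
tool_pos: [0.4561, -0.157, 0.15]
tool_rot: [0.707, -0.706, -0.034, 0.034]
contact_force: [-0.6, -0.4, -1.0]
gripper_width: 0.699
```

Run:
```python
from h import *
f,T=shot("w11");st()
mods(f,T,{"long":(232,130,284,235)})
g=cv2.cvtColor(f,cv2.COLOR_BGR2GRAY);x0,y0,x1,y1=225,130,290,240
for l in cv2.HoughLinesP(cv2.Canny(g[y0:y1,x0:x1],60,150),1,np.pi/360,20,minLineLength=30,maxLineGap=3)[:,0]:
    a,b=[ray("wrist",(l[i]+x0,l[i+1]+y0),.054,T)[:2] for i in(0,2)];d=(b-a)*np.sign((b-a)[0])
    if abs(d[0])>abs(d[1]): print(round(float(np.degrees(np.arctan2(d[1],d[0]))),1),end=" ")
b=manip.grab_frame("side");cv2.imwrite("pics/side11.png",b)
cv2.imwrite("pics/c11.png",np.hstack([cv2.resize(f[100:260,170:340],(400,376)),cv2.resize(b[100:330,120:364],(400,376))]))
```

```text
t 28.25 pos [ 0.4561 -0.1566  0.1499] yaw 5.53 tilt(ydir) [-0.e+00  5.e-04 -1.e+00] F [-0.4  0.3  0. ] gw 0.701
long disc [ 0.4589 -0.1581] area 582 fin yaw 5.75 rect [ 447.1 -155.8] [93.4 46.7] 4.0
6.5 6.3 5.2 5.1 5.6 4.6
```

View pics/c11.png

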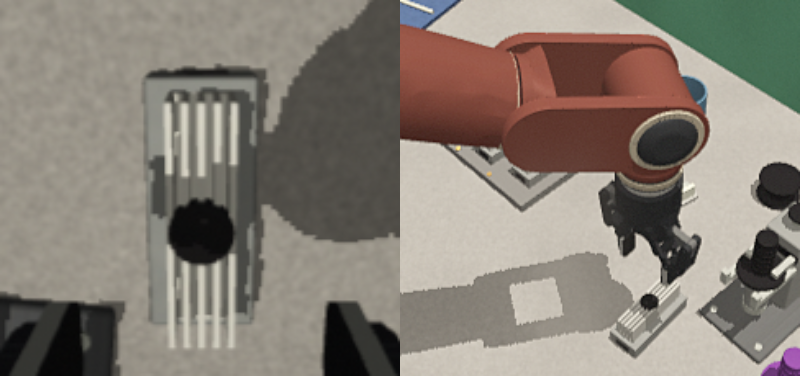

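apply_moves([
  [-0.4,1.5,20,-1.5,0,0,0],
  [-0.4,0,25,0,0,0,0],
  [-0.4,0,25,0,0,0,0],
  [-0.4,0,20,0,0,0,0],
  [-0.4,0,11,0,0,0,0],
  [-0.4,0,0,0,0,0,0],
  [1,0,0,0,0,0,0],
  [1,0,0,0,0,0,0],
  [1,0,0,0,0,0,0],
  [1,0,0,0,0,0,0],
  [1,0,0,0,0,0,0],
  [1,0,0,0,0,0,0],
])

```text
time: 29.5
tool_pos: [0.4587, -0.1595, 0.0505]
tool_rot: [-0.706, 0.707, 0.035, -0.033]
contact_force: [-0.3, 1.0, 6.2]
gripper_width: 0.291
```

apply_moves([
  [1,0,-20,0,0,0,0],
  [1,0,-30,0,0,0,0],
  [1,0,-25,0,0,0,0],
  [1,0,0,0,0,0,0],
  [1,0,0,0,0,0,0],
])

```text
time: 30.0
tool_pos: [0.4571, -0.1588, 0.1232]
tool_rot: [0.706, -0.706, -0.034, 0.034]
contact_force: [-0.0, 0.8, -1.6]
gripper_width: 0.292
```

Run:
```python
from h import *
f,T=shot("w12");inhand(f,T);delta(.6297,-.0027,.1228,-7.9)
```

```text
disc bbox [   0   41   40   46 1556] tool xyz mm [-1.4 -4.5 -0.9]
t 30.05 pos [ 0.4564 -0.1585  0.1221] yaw 5.5 tilt(ydir) [-0.0023  0.0011 -1.    ] F [ 0.1 -0.5 -2.1] gw 0.291
tool delta mm [187.4  -1.  138.5] turn y deg 13.40
```

apply_moves([
  [1,6,0,12,0,0,0],
  [1,18,0,22,0,0,0],
  [1,26,0,24,0,0,0],
  [1,30,0,22,0,0,0],
  [1,30,0,20,0,0,0],
  [1,30,0,18,0,0,0],
  [1,26,0,12,0,0,0],
  [1,15,0,6,0,3.4,0],
  [1,6,0,3,0,5,0],
  [1,0,0,0,0,5,0],
  [1,0,0,0,0,0,0],
  [1,0,0,0,0,0,0],
])

```text
time: 31.25
tool_pos: [0.6296, -0.0023, 0.122]
tool_rot: [0.706, -0.705, 0.049, -0.047]
contact_force: [0.1, -0.2, -2.2]
gripper_width: 0.291
```

Run:
```python
from h import *
delta(.6307,-.0029,.0824,-7.9)
```

```text
t 31.25 pos [ 0.6296 -0.0023  0.122 ] yaw -7.77 tilt(ydir) [-2.8e-03  5.0e-04 -1.0e+00] F [ 0.1 -0.2 -2.2] gw 0.291
tool delta mm [ 1.3 39.6 -0.5] turn y deg 0.13
```

apply_moves([
  [1,0,15,-0.5,0,0,0],
  [1,0,12,0,0,0,0],
  [1,0,7,0,0,0,0],
  [1,0,4,0,0,0,0],
  [1,0,2,0,0,0,0],
  [1,0,2,0,0,0,0],
  [1,0,2,0,0,0,0],
  [1,0,2,0,0,0,0],
  [1,0,1,0,0,0,0],
  [1,0,1,0,0,0,0],
  [1,0,1,0,0,0,0],
  [1,0,1,0,0,0,0],
  [1,0,1,0,0,0,0],
  [1,0,0,0,0,0,0],
  [1,0,0,0,0,0,0],
])

```text
time: 32.75
tool_pos: [0.6312, -0.0036, 0.0746]
tool_rot: [-0.705, 0.705, -0.048, 0.049]
contact_force: [-4.4, 0.2, 9.0]
gripper_width: 0.293
```

apply_moves([
  [1,0,1,0,0,0,0],
  [1,0,1,0,0,0,0],
  [1,0,0,0,0,0,0],
  [1,0,0,0,0,0,0],
])

```text
time: 33.15
tool_pos: [0.6314, -0.0036, 0.0745]
tool_rot: [-0.705, 0.706, -0.048, 0.049]
contact_force: [-10.5, 1.1, 17.0]
gripper_width: 0.289
```

apply_moves([
  [1,0,0.5,0,0,0,0],
  [1,0,0,0,0,0,0],
  [1,0,0,0,0,0,0],
  [1,0,0,0,0,0,0],
  [1,0,0,0,0,0,0],
  [1,0,0,0,0,0,0],
  [1,0,0,0,0,0,0],
  [1,0,0,0,0,0,0],
  [1,0,0,0,0,0,0],
  [1,0,0,0,0,0,0],
  [1,0,0,0,0,0,0],
  [1,0,0,0,0,0,0],
  [1,0,0,0,0,0,0],
  [1,0,0,0,0,0,0],
  [1,0,0,0,0,0,0],
  [1,0,0,0,0,0,0],
  [1,0,0,0,0,0,0],
  [1,0,0,0,0,0,0],
  [1,0,0,0,0,0,0],
  [1,0,0,0,0,0,0],
])

```text
time: 35.15
tool_pos: [0.6314, -0.0036, 0.0745]
tool_rot: [-0.705, 0.706, -0.048, 0.049]
contact_force: [-11.4, 0.5, 19.6]
gripper_width: 0.292
```

apply_moves([
  [1,0,0,0,0,0,0],
  [1,0,0,0,0,0,0],
  [1,0,0,0,0,0,0],
  [1,0,0,0,0,0,0],
  [1,0,0,0,0,0,0],
  [1,0,0,0,0,0,0],
])

```text
time: 35.75
tool_pos: [0.6314, -0.0036, 0.0745]
tool_rot: [-0.705, 0.706, -0.048, 0.049]
contact_force: [-10.6, 0.8, 19.4]
gripper_width: 0.29
```

Run:
```python
from h import *
f,T=shot("w13");inhand(f,T);delta(.5162,.3385,.0736,2.6)
```

```text
disc bbox [   0   41   40   46 1558] tool xyz mm [-1.3 -4.5 -0.9]
t 35.8 pos [ 0.6314 -0.0036  0.0745] yaw -7.88 tilt(ydir) [ 1.3e-03 -5.0e-04 -1.0e+00] F [-11.4   0.5  19. ] gw 0.291
tool delta mm [-161.1    0.6  323. ] turn y deg -10.48
```

apply_moves([
  [1,0,-10,0,0,0,0],
  [1,0,-25,0,0,0,0],
  [1,0,-30,0,0,0,0],
  [1,-6,-20,12,0,0,0],
  [1,-15,0,31,0,0,0],
  [1,-19,0,38,0,0,0],
  [1,-20,0,40,0,0,0],
  [1,-20,0,40,0,0,0],
  [1,-20,0,40,0,0,0],
  [1,-20,0,40,0,0,0],
  [1,-17,0,36,0,0,0],
  [1,-14,0,28,0,-3.5,0],
  [1,-10,0,18,0,-3.5,0],
  [1,0,0,0,0,-3.5,0],
  [1,0,0,0,0,0,0],
  [1,0,0,0,0,0,0],
])

```text
time: 37.4
tool_pos: [0.5142, 0.3379, 0.1547]
tool_rot: [-0.707, 0.707, 0.016, -0.016]
contact_force: [-0.8, -0.2, -2.8]
gripper_width: 0.29
```

Run:
```python
from h import *
f,T=shot("w14");inhand(f,T);delta(.5164,.3385,.0565,2.6)
mods(f,T,{"short":(40,100,140,240),"mid":(120,100,215,235)},z=.06)
```

```text
disc bbox [   0   41   40   46 1548] tool xyz mm [-1.4 -4.5 -0.9]
t 37.45 pos [0.5144 0.3377 0.1549] yaw 2.51 tilt(ydir) [ 0. -0. -1.] F [-0.1 -0.4 -2.3] gw 0.291
tool delta mm [ 2.1 98.4  0.7] turn y deg -0.09
short disc [0.5176 0.1667] area 609 fin yaw -11.75 rect [502.1 192. ] [ 90.  134.2] 85.0
mid disc [0.5196 0.2549] area 574 fin yaw 2.75 rect [496.2 266.4] [116.   74.6] 2.6
```

apply_moves([
  [1,0.5,20,0.5,0,0,0],
  [1,0,25,0,0,0,0],
  [1,0,25,0,0,0,0],
  [1,0,15,0,0,0,0],
  [1,0,8,0,0,0,0],
  [1,0,4,0,0,0,0],
  [1,0,1,0,0,0,0],
  [1,0,0,0,0,0,0],
  [1,0,0,0,0,0,0],
])

```text
time: 38.35
tool_pos: [0.5154, 0.339, 0.0586]
tool_rot: [0.707, -0.707, -0.017, 0.015]
contact_force: [0.3, -0.9, -1.7]
gripper_width: 0.291
```

apply_moves([
  [1,0,1.5,0,0,0,0],
  [1,0,0.5,0,0,0,0],
  [1,0,0,0,0,0,0],
  [0,0,0,0,0,0,0],
  [0,0,0,0,0,0,0],
  [0,0,0,0,0,0,0],
  [0,0,-10,0,0,0,0],
  [0,0,-25,0,0,0,0],
  [0,0,-30,0,0,0,0],
  [0,0,-35,0,0,0,0],
  [0,0,-35,-20,0,0,0],
  [0,0,-30,-30,0,0,0],
  [0,0,-15,-30,0,0,0],
  [0,0,0,-20,0,0,0],
  [0,0,0,0,0,0,0],
  [0,0,0,0,0,0,0],
])

```text
time: 39.95
tool_pos: [0.5191, 0.2387, 0.2356]
tool_rot: [0.707, -0.707, -0.016, 0.016]
contact_force: [0.1, 0.3, 0.4]
gripper_width: 0.498
```

Run:
```python
from h import *
f,T=shot("w15");st()
P={n:proj("wrist",p,T).round(0) for n,p in dict(short=(.5225,.170,.06),mid=(.5185,.2545,.06),long=(.515,.3385,.06)).items()};print(P)
b={n:(int(p[0])-20,int(p[1])-42,int(p[0])+20,int(p[1])+35) for n,p in P.items()}
mods(f,T,b,z=.06)
cv2.imwrite("pics/w15b.png",cv2.resize(f[40:300,100:460],None,fx=2,fy=2))
```

```text
t 40.0 pos [0.519  0.2391 0.2352] yaw 2.6 tilt(ydir) [-4.e-04  3.e-04 -1.e+00] F [-0.9 -0.1 -0.2] gw 0.499
{'short': array([197., 173.]), 'mid': array([270., 173.]), 'long': array([343., 173.])}
short disc [0.5175 0.1662] area 329 fin yaw 2.5 rect [514.3 171.6] [63.5 38.3] 2.6
mid disc [0.5197 0.2543] area 325 fin yaw 2.75 rect [516.8 250.5] [84.8 34.1] 3.4
long disc [0.5162 0.3378] area 344 fin yaw 2.0 rect [544.9 339.1] [25.3 26.4] 2.6
```

View pics/w15b.png

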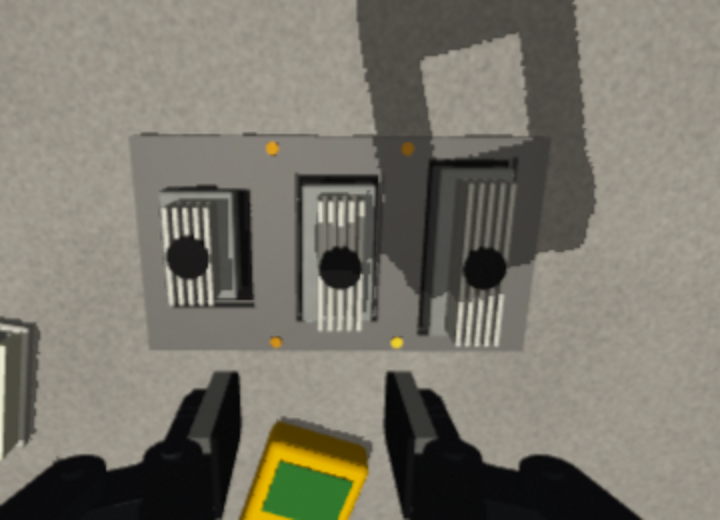

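Run:
```python
from h import *
def disc(tag,p0,r=22):
    f=cv2.imread(f"pics/{tag}.png");T=np.load(f"pics/{tag}.npy");u,v=proj("wrist",p0,T).astype(int)
    g=f[v-r:v+r,u-r:u+r].max(2);k,l,s,c=cv2.connectedComponentsWithStats((g<40).astype(np.uint8))
    i=min([i for i in range(1,k) if s[i,4]>120],key=lambda i:np.hypot(*(c[i]-r)));uv=c[i]+[u-r,v-r]
    K,C=cam("wrist",T);d=C[:3,:3]@np.linalg.solve(K,[*uv,1]);return C[:3,3],d/np.linalg.norm(d),uv,s[i,4]
def tri(p0,tags):
    A=np.zeros((3,3));b=np.zeros(3)
    for t in tags:
        try:o,d,uv,a=disc(t,p0)
        except Exception as e: print(t,"no");continue
        M=np.eye(3)-np.outer(d,d);A+=M;b+=M@o;print(t,uv.round(1),a,(o+d*(.06-o[2])/d[2]).round(4))
    print("tri",np.linalg.solve(A,b).round(4))
tri((.5175,.1665,.06),["w7","w10","w14","w15"]);tri((.5197,.2545,.06),["w14","w15"])
```

```text
w7 [506.7 235.3] 209 [0.5221 0.162  0.06  ]
w10 [157.4 200.7] 605 [0.5224 0.1704 0.06  ]
w14 [ 58.6 191.2] 609 [0.5176 0.1667 0.06  ]
w15 [193.7 168.3] 329 [0.5175 0.1662 0.06  ]
tri [0.5212 0.1658 0.0567]
w14 [161.2 197.7] 574 [0.5196 0.2549 0.06  ]
w15 [269.9 173.6] 325 [0.5197 0.2543 0.06  ]
tri [0.5201 0.2544 0.0587]
```

apply_moves([
  [1,1,-5,-15,0,0,0],
  [1,4,-10,-32,0,0,0],
  [1,4,-10,-40,0,0,0],
  [1,5,-10,-40,0,0,0],
  [1,5,-10,-40,0,0,0],
  [1,5,-10,-40,0,0,0],
  [1,5,-10,-40,0,0,0],
  [1,5,0,-40,0,0,0],
  [1,5,0,-40,0,0,0],
  [1,5,0,-40,0,0,0],
  [1,5,0,-40,0,0,0],
  [1,5,0,-40,0,0,0],
  [1,4,0,-30,0,0,0],
  [1,0,0,-15,0,0,0],
  [1,0,0,0,0,0,0],
  [1,0,0,0,0,0,0],
])

```text
time: 41.6
tool_pos: [0.5994, -0.2493, 0.3002]
tool_rot: [0.707, -0.707, -0.016, 0.016]
contact_force: [0.2, 1.1, 0.3]
gripper_width: 0.001
```

Run:
```python
from h import *
f,T=shot("w16");st()
S=lambda x,y,z:ray("side",(x/2.4+130,y/2.4+140),z)[:2].round(4)
print("base",[S(*p,.01) for p in((415,360),(502,433),(602,342))])
print(proj("wrist",(.5711,-.2465,.18),T),proj("wrist",(.6347,-.2503,.172),T))
cv2.imwrite("pics/w16b.png",cv2.resize(f[60:300,100:420],None,fx=2.4,fy=2.4,interpolation=cv2.INTER_CUBIC))
```

```text
t 41.65 pos [ 0.5994 -0.2488  0.3003] yaw 2.68 tilt(ydir) [-2.e-04  7.e-04 -1.e+00] F [-0.2 -0.7 -0.3] gw 0.002
base [array([ 0.5207, -0.1963]), array([ 0.5219, -0.3014]), array([ 0.6647, -0.3047])]
[260.97977798 158.26178949] [253.88352578 217.41756551]
```

View pics/w16b.png

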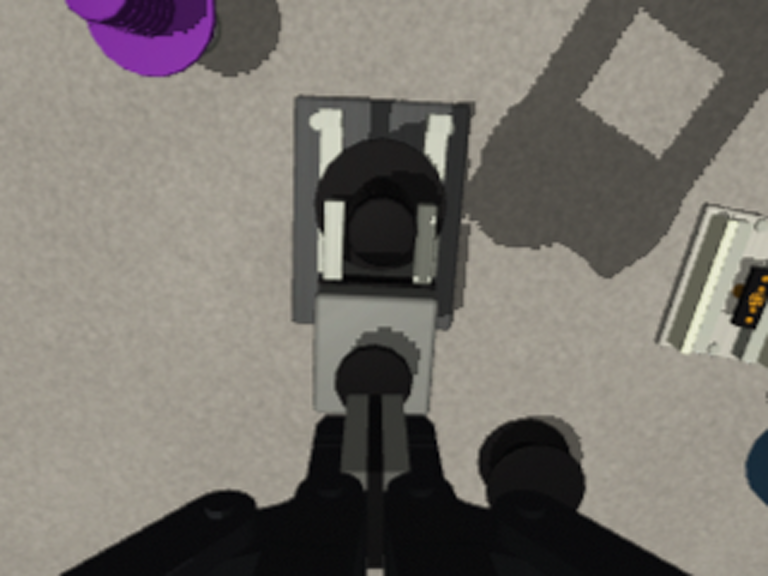

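Wrist: pad at (374,383), handle top (381,231), base edge (296,96)-(474,102), purple look-alike (150,30) aside.

Run:
```python
from h import *
T=np.load("pics/w16.npy")
W=lambda x,y,z:ray("wrist",((x+.5)/2.4-.5+100,(y+.5)/2.4-.5+60),z,T)[:2].round(4)
print("pad",W(374.5,383,.172),"therm",W(381,231,.18),"collar",W(378,202,.116))
print("base",W(296,96,.01),W(474,102,.01),W(292,322,.01),"housing top",[W(*p,.15) for p in((316,294),(437,297),(428,412),(313,410))])
print("tongue",[W(*p,.13) for p in((323,202),(345,202),(416,204),(437,206))])
delta(.634,-.25,.215,None)
```

```text
pad [ 0.6367 -0.2483] therm [ 0.569  -0.2489] collar [ 0.5674 -0.2499]
base [ 0.5204 -0.3021] [ 0.5188 -0.1923] [ 0.6678 -0.3034] housing top [array([ 0.6046, -0.2759]), array([ 0.6035, -0.2219]), array([ 0.6606, -0.2218]), array([ 0.6621, -0.2763])]
tongue [array([ 0.5665, -0.2752]), array([ 0.566 , -0.2651]), array([ 0.5654, -0.2326]), array([ 0.5659, -0.2229])]
t 41.65 pos [ 0.5994 -0.2488  0.3003] yaw 2.68 tilt(ydir) [-2.e-04  7.e-04 -1.e+00] F [-0.2 -0.7 -0.3] gw 0.002
tool delta mm [34.5 85.3 -2.9]
```

apply_moves([
  [1,0,0,0,0,2.6,0],
  [1,12,10,0,0,0,0],
  [1,20,25,0,0,0,0],
  [1,5,25,0,0,0,0],
  [1,0,20,0,0,0,0],
  [1,0,12,0,0,0,0],
  [1,0,6,0,0,0,0],
  [1,0,0,0,0,0,0],
  [1,0,0,0,0,0,0],
])

```text
time: 42.55
tool_pos: [0.637, -0.2502, 0.2036]
tool_rot: [-0.707, 0.707, 0.001, 0.001]
contact_force: [0.1, -0.3, 0.1]
gripper_width: -0.003
```

Run:
```python
from h import *
delta(.6365,-.2488,.191,0)
```

```text
t 42.55 pos [ 0.637  -0.2502  0.2036] yaw 0.02 tilt(ydir) [ 1.8e-03 -9.0e-04 -1.0e+00] F [ 0.1 -0.3  0.1] gw -0.003
tool delta mm [-0.6 12.6  1.4] turn y deg 0.02
```

apply_moves([
  [1,0,6,1,0,0,0],
  [1,0,4,0,0,0,0],
  [1,0,2,0,0,0,0],
  [1,0,2,0,0,0,0],
  [1,0,2,0,0,0,0],
  [1,0,2,0,0,0,0],
  [1,0,2,0,0,0,0],
  [1,0,0,0,0,0,0],
])

```text
time: 43.35
tool_pos: [0.6361, -0.249, 0.1811]
tool_rot: [0.707, -0.707, 0.0, 0.0]
contact_force: [-0.6, 0.2, -0.6]
gripper_width: 0.0
```

apply_moves([
  [1,0,2,0,0,0,0],
  [1,0,2,0,0,0,0],
  [1,0,2,0,0,0,0],
  [1,0,0,0,0,0,0],
])

```text
time: 43.75
tool_pos: [0.6362, -0.249, 0.1757]
tool_rot: [0.707, -0.707, 0.0, 0.0]
contact_force: [1.1, -0.0, 0.2]
gripper_width: -0.003
```

apply_moves([
  [1,0,-10,0,0,0,0],
  [1,0,-25,0,0,0,0],
  [0,0,-30,0,0,0,0],
  [-0.5,-20,-30,0,0,0,0],
  [-0.5,-30,0,0,0,0,0],
  [-0.5,-18,0,0,0,0,0],
  [-0.5,0,0,0,0,0,0],
  [-0.5,0,0,0,0,0,0],
])

```text
time: 44.55
tool_pos: [0.5688, -0.2493, 0.2722]
tool_rot: [-0.707, 0.707, 0.0, 0.001]
contact_force: [-0.7, 0.7, -0.4]
gripper_width: 0.747
```

Run:
```python
from h import *
f,T=shot("w17");st();print(proj("wrist",(.569,-.2489,.18),T))
cv2.imwrite("pics/w17b.png",cv2.resize(f[110:270,160:350],None,fx=3.5,fy=3.5,interpolation=cv2.INTER_CUBIC))
```

```text
t 44.6 pos [ 0.569  -0.2492  0.2719] yaw 0.0 tilt(ydir) [ 1.1e-03 -3.0e-04 -1.0e+00] F [ 0.7  1.2 -1.4] gw 0.752
[257.24682314 196.97932964]
```

View pics/w17b.png

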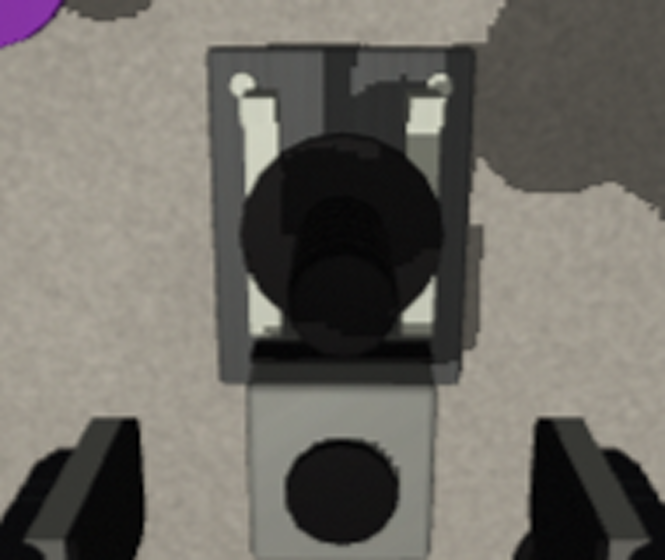

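Tongue is drawn back; the black thermometer's handle is at (345,303). Grasp it.

apply_moves([
  [-0.5,-1,20,1,0,0,0],
  [-0.5,0,30,0,0,0,0],
  [-0.5,0,30,0,0,0,0],
  [-0.5,0,22,0,0,0,0],
  [-0.5,0,11,0,0,0,0],
  [-0.5,0,0,0,0,0,0],
  [1,0,0,0,0,0,0],
  [1,0,0,0,0,0,0],
  [1,0,0,0,0,0,0],
  [1,0,0,0,0,0,0],
  [1,0,0,0,0,0,0],
  [1,0,0,0,0,0,0],
])

```text
time: 45.8
tool_pos: [0.5685, -0.2486, 0.1604]
tool_rot: [-0.707, 0.708, 0.001, 0.001]
contact_force: [0.7, 0.7, 6.0]
gripper_width: 0.313
```

apply_moves([
  [1,0,-5,0,0,0,0],
  [1,0,-5,0,0,0,0],
  [1,0,0,0,0,0,0],
  [1,0,0,0,0,0,0],
])

```text
time: 46.2
tool_pos: [0.5672, -0.2481, 0.1679]
tool_rot: [0.707, -0.707, 0.0, 0.0]
contact_force: [0.4, 0.6, -2.3]
gripper_width: 0.313
```

apply_moves([
  [1,0,-12,0,0,0,0],
  [1,0,-22,0,0,0,0],
  [1,0,-30,0,0,0,0],
  [1,0,-30,0,0,0,0],
  [1,0,-30,0,0,0,0],
  [1,0,-20,0,0,0,0],
  [1,0,-8,0,0,0,0],
  [1,-2,0,15,0,0,0],
  [1,-4,0,30,0,0,0],
  [1,-4,0,38,0,0,0],
  [1,-5,0,40,0,0,0],
  [1,-5,0,40,0,0,0],
  [1,-5,0,40,0,0,0],
  [1,-5,0,40,0,0,0],
  [1,-5,0,40,0,0,0],
  [1,-5,0,40,0,0,0],
  [1,-4,0,38,0,0,0],
  [1,-4,0,30,0,0,0],
  [1,-2,0,20,0,0,0],
  [1,0,0,4,0,0,0],
])

```text
time: 48.2
tool_pos: [0.5155, 0.1693, 0.3181]
tool_rot: [0.707, -0.707, 0.0, 0.003]
contact_force: [0.6, 1.2, -2.5]
gripper_width: 0.312
```

apply_moves([
  [1,0,10,0,0,0,0],
  [1,0,20,0,0,0,0],
  [1,0,20,0,0,0,0],
  [1,0,15,0,0,0,0],
  [1,0,5,0,0,0,0],
  [1,0,0,0,0,0,0],
  [1,0,0,0,0,0,0],
])

```text
time: 48.9
tool_pos: [0.5179, 0.1666, 0.2511]
tool_rot: [0.707, -0.707, -0.0, -0.001]
contact_force: [-0.4, 0.9, -1.3]
gripper_width: 0.311
```

Run:
```python
from h import *
f,T=shot("w18");delta(.5175,.1664,.2504,0)
for n in("scene","side"):cv2.imwrite(f"pics/{n}18.png",manip.grab_frame(n))
a=cv2.imread("pics/scene18.png")[130:330,230:430];b=cv2.imread("pics/side18.png")[70:270,100:300]
cv2.imwrite("pics/c18.png",np.hstack([cv2.resize(x,(400,400)) for x in(a,b)]))
```

```text
t 48.95 pos [0.5181 0.1668 0.2516] yaw -0.02 tilt(ydir) [ 2.e-03  3.e-04 -1.e+00] F [-0.4  0.  -2.5] gw 0.318
tool delta mm [-0.6  1.2 -0.4] turn y deg -0.02
```

Run:
```python
from h import *
f=cv2.imread("pics/w18.png");T=np.load("pics/w18.npy");c=T[:3,3]
th=np.linspace(0,2*np.pi,73)
E=np.array([proj("wrist",(c[0]+.032*np.cos(t),c[1]+.032*np.sin(t),c[2]-.0444),T) for t in th])
print("pred collar top edge v",E[:,1].min().round(1),"u range",E[:,0].min().round(1),E[:,0].max().round(1))
g=f.max(2);u=int(E[E[:,1].argmin(),0]);print("column",u,[(v,int(g[v,u])) for v in range(int(E[:,1].min())-12,int(E[:,1].min())+12,2)])
v=int(E[E[:,0].argmin(),1]);print("row",v,[(x,int(g[v,x])) for x in range(int(E[:,0].min())-10,int(E[:,0].min())+10,2)],[(x,int(g[v,x])) for x in range(int(E[:,0].max())-10,int(E[:,0].max())+10,2)])
for n,p in dict(short=(.5175,.1664,.06),mid=(.5197,.2545,.06),long=(.5162,.3378,.06)).items():
    uv=proj("wrist",p,T);print(n,uv.round(1))
    x,y=uv.astype(int);k,l,s,ce=cv2.connectedComponentsWithStats((g[y-25:y+25,x-22:x+22]<40).astype(np.uint8));print([(s[i].tolist(),(ce[i]+[x-22,y-25]).round(1).tolist()) for i in range(1,k) if s[i,4]>100])
```

```text
pred collar top edge v 175.5 u range 210.4 303.5
column 257 [(163, 19), (165, 18), (167, 18), (169, 45), (171, 68), (173, 81), (175, 28), (177, 19), (179, 34), (181, 34), (183, 32), (185, 32)]
row 216 [(200, 172), (202, 181), (204, 175), (206, 175), (208, 178), (210, 155), (212, 13), (214, 15), (216, 14), (218, 15)] [(293, 16), (295, 15), (297, 15), (299, 15), (301, 48), (303, 174), (305, 176), (307, 180), (309, 186), (311, 181)]
short [256.3 168.8]
[([0, 0, 44, 50, 834], [259.4, 180.1]), ([13, 17, 19, 11, 155], [256.0, 165.1])]
mid [328.8 170.6]
[([13, 16, 20, 20, 303], [328.2, 170.7])]
long [397.8 167.8]
[([13, 16, 20, 20, 305], [397.5, 167.8])]
```

apply_moves([
  [1,0,0,0,0,0,0],
  [1,0,0,0,0,0,0],
  [1,0,0,0,0,0,0],
  [1,0,0,0,0,0,0],
  [1,0,0,0,0,0,0],
  [1,0,0,0,0,0,0],
  [1,0,0,0,0,0,0],
  [1,0,0,0,0,0,0],
  [1,0,0,0,0,0,0],
  [1,0,0,0,0,0,0],
  [1,0,0,0,0,0,0],
  [1,0,0,0,0,0,0],
  [1,0,0,0,0,0,0],
  [1,0,0,0,0,0,0],
  [1,0,0,0,0,0,0],
  [1,0,0,0,0,0,0],
  [1,0,0,0,0,0,0],
  [1,0,0,0,0,0,0],
  [1,0,0,0,0,0,0],
  [1,0,0,0,0,0,0],
])

```text
time: 51.05
tool_pos: [0.5174, 0.1669, 0.2503]
tool_rot: [-0.707, 0.707, -0.0, -0.0]
contact_force: [-0.9, 0.6, -1.5]
gripper_width: 0.308
```

apply_moves([
  [1,0,0,0,0,0,0],
  [1,0,0,0,0,0,0],
  [1,0,0,0,0,0,0],
  [1,0,0,0,0,0,0],
  [1,0,0,0,0,0,0],
  [1,0,0,0,0,0,0],
  [1,0,0,0,0,0,0],
  [1,0,0,5,0,0,0],
  [1,0,0,15,0,0,0],
  [1,1,0,24,0,0,0],
  [1,1,0,24,0,0,0],
  [1,0,0,15,0,0,0],
  [1,0,0,5,0,0,0],
  [1,0,0,0,0,0,0],
  [1,0,0,0,0,0,0],
  [1,0,0,0,0,0,0],
])

```text
time: 52.65
tool_pos: [0.5195, 0.2542, 0.2503]
tool_rot: [-0.707, 0.707, -0.0, 0.0]
contact_force: [0.7, -0.4, -2.8]
gripper_width: 0.312
```

```bash
cat >> h.py <<'E'
def discs(f,T,P):
    g=f.max(2)
    for n,p in P.items():
        x,y=proj("wrist",p,T).astype(int);k,l,s,ce=cv2.connectedComponentsWithStats((g[y-22:y+22,x-20:x+20]<40).astype(np.uint8))
        for i in range(1,k):
            if s[i,4]>100: print(n,s[i].tolist(),ray("wrist",ce[i]+[x-20,y-22],.06,T).round(4))
PD=dict(short=(.5175,.1664,.06),mid=(.5197,.2545,.06),long=(.5162,.3378,.06))
E
python3 - <<'E'
from h import *
f,T=shot("w19");delta(.5197,.2545,.2504,0);discs(f,T,PD)
E
```

```text
t 52.7 pos [0.5195 0.2542 0.2504] yaw -0.05 tilt(ydir) [ 1.e-04 -2.e-04 -1.e+00] F [ 0.3 -0.1 -2.6] gw 0.313
tool delta mm [ 0.2 -0.   0.3] turn y deg -0.05
short [11, 13, 19, 20, 289] [0.5178 0.1662 0.06  ]
mid [0, 0, 40, 44, 596] [0.5352 0.2547 0.06  ]
mid [12, 13, 19, 12, 137] [0.5148 0.255  0.06  ]
long [12, 13, 19, 20, 306] [0.5162 0.3378 0.06  ]
```

apply_moves([
  [1,0,0,0,0,0,0],
  [1,0,0,0,0,0,0],
  [1,0,0,0,0,0,0],
  [1,0,0,0,0,0,0],
  [1,0,0,0,0,0,0],
  [1,0,0,0,0,0,0],
  [1,0,0,0,0,0,0],
  [1,0,0,0,0,0,0],
  [1,0,0,0,0,0,0],
  [1,0,0,0,0,0,0],
  [1,0,0,0,0,0,0],
  [1,0,0,0,0,0,0],
  [1,0,0,0,0,0,0],
  [1,0,0,0,0,0,0],
  [1,0,0,0,0,0,0],
  [1,0,0,0,0,0,0],
  [1,0,0,0,0,0,0],
  [1,0,0,0,0,0,0],
  [1,0,0,0,0,0,0],
  [1,0,0,0,0,0,0],
])

```text
time: 54.7
tool_pos: [0.5195, 0.2549, 0.2503]
tool_rot: [0.707, -0.707, -0.0, -0.0]
contact_force: [-0.0, -0.2, -2.1]
gripper_width: 0.313
```

apply_moves([
  [1,0,0,0,0,0,0],
  [1,0,0,0,0,0,0],
  [1,0,0,0,0,0,0],
  [1,0,0,0,0,0,0],
  [1,0,0,0,0,0,0],
  [1,0,0,0,0,0,0],
  [1,0,0,0,0,0,0],
  [1,0,0,5,0,0,0],
  [1,-1,0,15,0,0,0],
  [1,-1,0,22,0,0,0],
  [1,-1,0,22,0,0,0],
  [1,0,0,14,0,0,0],
  [1,0,0,5,0,0,0],
  [1,0,0,0,0,0,0],
  [1,0,0,0,0,0,0],
  [1,0,0,0,0,0,0],
])

```text
time: 56.3
tool_pos: [0.5166, 0.3372, 0.2503]
tool_rot: [-0.707, 0.707, -0.0, 0.0]
contact_force: [0.4, -0.7, -2.8]
gripper_width: 0.315
```

Run:
```python
from h import *
f,T=shot("w20");delta(.5162,.3378,.2504,0);discs(f,T,PD)
```

```text
t 56.35 pos [0.5166 0.3372 0.2504] yaw -0.05 tilt(ydir) [ 1.e-04 -2.e-04 -1.e+00] F [ 0.1 -0.2 -1.5] gw 0.313
tool delta mm [-0.4 -0.   0.6] turn y deg -0.05
short [12, 13, 19, 20, 294] [0.5177 0.1666 0.06  ]
mid [12, 13, 19, 20, 283] [0.5199 0.2548 0.06  ]
long [12, 13, 19, 12, 150] [0.5114 0.3391 0.06  ]
long [0, 20, 40, 24, 568] [0.534  0.3376 0.06  ]
```

apply_moves([
  [1,0,0,0,0,0,0],
  [1,0,0,0,0,0,0],
  [1,0,0,0,0,0,0],
  [1,0,0,0,0,0,0],
  [1,0,0,0,0,0,0],
  [1,0,0,0,0,0,0],
  [1,0,0,0,0,0,0],
  [1,0,0,0,0,0,0],
  [1,0,0,0,0,0,0],
  [1,0,0,0,0,0,0],
  [1,0,0,0,0,0,0],
  [1,0,0,0,0,0,0],
  [1,0,0,0,0,0,0],
  [1,0,0,0,0,0,0],
  [1,0,0,0,0,0,0],
  [1,0,0,0,0,0,0],
  [1,0,0,0,0,0,0],
  [1,0,0,0,0,0,0],
  [1,0,0,0,0,0,0],
  [1,0,0,0,0,0,0],
])

```text
time: 58.35
tool_pos: [0.5165, 0.3378, 0.2503]
tool_rot: [-0.707, 0.707, -0.0, -0.0]
contact_force: [0.6, 0.0, -2.2]
gripper_width: 0.309
```

apply_moves([
  [1,0,0,0,0,0,0],
  [1,0,0,0,0,0,0],
  [1,0,0,0,0,0,0],
  [1,0,0,0,0,0,0],
  [1,0,0,0,0,0,0],
  [1,0,0,0,0,0,0],
  [1,0,-15,0,0,0,0],
  [1,0,-20,0,0,0,0],
  [1,0,-15,-15,0,0,0],
  [1,-4,0,-25,0,0,0],
  [1,-8,0,-35,0,0,0],
  [1,-8,0,-35,0,0,0],
  [1,-8,0,-35,0,0,0],
  [1,-8,0,-35,0,0,0],
  [1,-8,0,-35,0,0,0],
  [1,-8,0,-35,0,0,0],
  [1,-8,0,-35,0,0,0],
  [1,-8,0,-35,0,0,0],
  [1,-8,0,-35,0,0,0],
  [1,-8,0,-35,0,0,0],
])

```text
time: 60.35
tool_pos: [0.4316, -0.054, 0.3017]
tool_rot: [-0.707, 0.707, 0.001, 0.001]
contact_force: [-0.0, -0.5, -2.5]
gripper_width: 0.311
```

apply_moves([
  [1,-8,0,-35,0,0,0],
  [1,-8,0,-35,0,0,0],
  [1,-8,0,-35,0,0,0],
  [1,-8,0,-35,0,0,0],
  [1,-8,0,-35,0,0,0],
  [1,-8,0,-35,0,0,0],
  [1,-7,0,-20,0,0,0],
  [1,0,0,-7,0,0,0],
  [1,0,0,0,0,0,0],
  [1,0,0,0,0,0,0],
])

```text
time: 61.35
tool_pos: [0.3775, -0.2887, 0.3008]
tool_rot: [0.707, -0.707, -0.0, -0.0]
contact_force: [-0.1, 0.6, -2.2]
gripper_width: 0.315
```

Run:
```python
from h import *
f,T=shot("w21");delta(.3765,-.2905,.2)
hsv=cv2.cvtColor(f,cv2.COLOR_BGR2HSV);g=f.min(2)
# white foot/cup
m=((g>195)).astype(np.uint8);k,l,s,c=cv2.connectedComponentsWithStats(m)
for i in range(1,k):
    if s[i,4]>80: print("wrist white",s[i].tolist(),c[i].round(1))
print("pred mouth",proj("wrist",(.3765,-.2905,.05),T),"foot",[proj("wrist",(.3765+a,-.2905+b,.004),T).round(0).tolist() for a in(-.04,.04) for b in(-.04,.04)])
# side0: cup mask
f=cv2.imread("pics/side0.png");print(f[350:372:3,270:310:5].max(2))
print(f[376,250],f[358,288],f[330,260])
```

```text
t 61.4 pos [ 0.3776 -0.2884  0.3007] yaw 0.06 tilt(ydir) [ 4.e-04 -0.e+00 -1.e+00] F [ 0.2 -0.2 -2.1] gw 0.314
tool delta mm [ -1.2 100.7  -2.1] 
wrist white [230, 127, 51, 50, 1183] [248.4 147.7]
wrist white [266, 159, 13, 18, 145] [273.6 169.4]
pred mouth [255.17514182 158.47806335] foot [[229.0, 127.0], [281.0, 127.0], [231.0, 177.0], [280.0, 177.0]]
[[188 235 145 195 130 127 209 181]
 [219 254 255 242 247 157 162 186]
 [233 233 242 241 241 170 186 245]
 [164 122 242 242 241 162 253 242]
 [160 121 247 242 242 174 144 244]
 [196 125 125 247 242 235 160 244]
 [244 124 136 144 151 158 160 242]
 [248 146 142 149 158 162 166 241]]
[163 176 181] [218 238 241] [175 185 192]
```

apply_moves([
  [1,-1.2,15,-2,0,0,0],
  [1,0,25,0,0,0,0],
  [1,0,25,0,0,0,0],
  [1,0,20,0,0,0,0],
  [1,0,12,0,0,0,0],
  [1,0,5,0,0,0,0],
  [1,0,0,0,0,0,0],
  [1,0,0,0,0,0,0],
])

```text
time: 62.2
tool_pos: [0.3768, -0.2915, 0.1994]
tool_rot: [-0.707, 0.708, 0.001, 0.0]
contact_force: [-0.2, -0.7, -1.1]
gripper_width: 0.311
```

Run:
```python
from h import *
f,T=shot("w22");delta(.3765,-.2905,.1364,0)
s=cv2.boundingRect((f[80:260,200:310].min(2)>195).astype(np.uint8));print(s[0]+200,s[0]+s[2]+200,s[1]+80,s[1]+s[3]+80)
print([proj("wrist",(.3765+a,-.2905+b,.004),T).round(0).tolist() for a in(-.04,.04) for b in(-.04,.04)])
```

```text
t 62.25 pos [ 0.3768 -0.2916  0.1997] yaw 0.01 tilt(ydir) [ 0.0016 -0.0017 -1.    ] F [ 0.2  0.3 -1.5] gw 0.314
tool delta mm [-0.4 63.3  1.2] turn y deg 0.01
224 281 135 185
[[224.0, 135.0], [291.0, 135.0], [226.0, 199.0], [289.0, 199.0]]
```

Aligned to the cup within about 1 mm. Going down.

apply_moves([
  [1,0,12,1,0,0,0],
  [1,0,18,0,0,0,0],
  [1,0,15,0,0,0,0],
  [1,0,8,0,0,0,0],
  [1,0,4,0,0,0,0],
  [1,0,2,0,0,0,0],
  [1,0,1.5,0,0,0,0],
  [1,0,1,0,0,0,0],
  [1,0,0,0,0,0,0],
  [1,0,0,0,0,0,0],
])

```text
time: 63.25
tool_pos: [0.3764, -0.2903, 0.1372]
tool_rot: [-0.707, 0.707, 0.0, 0.0]
contact_force: [0.3, -0.5, -1.8]
gripper_width: 0.313
```

apply_moves([
  [1,0,1,0,0,0,0],
  [1,0,1,0,0,0,0],
  [1,0,0.5,0,0,0,0],
  [1,0,0,0,0,0,0],
])

```text
time: 63.65
tool_pos: [0.3769, -0.2906, 0.1364]
tool_rot: [-0.707, 0.707, 0.0, 0.0]
contact_force: [-2.2, 2.6, 8.1]
gripper_width: 0.316
```

apply_moves([
  [1,0,-2,0,0,0,0],
  [0,0,0,0,0,0,0],
  [0,0,0,0,0,0,0],
  [0,0,0,0,0,0,0],
  [0,0,0,0,0,0,0],
  [0,0,-10,0,0,0,0],
  [0,0,-20,0,0,0,0],
  [0,0,-30,0,0,0,0],
  [0,0,-30,0,0,0,0],
  [0,0,-30,0,0,0,0],
  [0,0,-20,0,0,0,0],
  [0,0,0,0,0,0,0],
  [0,0,0,0,0,0,0],
])

```text
time: 64.95
tool_pos: [0.3763, -0.2901, 0.2764]
tool_rot: [-0.707, 0.707, 0.0, 0.0]
contact_force: [0.1, -0.1, -0.6]
gripper_width: 0.503
```

Run:
```python
from h import *
f,T=shot("w23");st();c=(.3767,-.2905);g=f.max(2)
# predicted collar (z .092 top) and handle top (.156) vs dark blob extent, with the handle's top centre
E=np.array([proj("wrist",(c[0]+.032*np.cos(t),c[1]+.032*np.sin(t),.092),T) for t in np.linspace(0,6.28,73)])
H=np.array([proj("wrist",(c[0]+.014*np.cos(t),c[1]+.014*np.sin(t),.156),T) for t in np.linspace(0,6.28,73)])
print("pred collar u",E[:,0].min().round(1),E[:,0].max().round(1),"v min",E[:,1].min().round(1),"handle top u",H[:,0].min().round(1),H[:,0].max().round(1),"vmax",H[:,1].max().round(1))
x0,y0,x1,y1=205,110,305,240
k,l,s,ce=cv2.connectedComponentsWithStats((g[y0:y1,x0:x1]<75).astype(np.uint8))
print([(s[i,:4]+[x0,y0,0,0]).tolist()+[int(s[i,4])] for i in range(1,k) if s[i,4]>60])
side=manip.grab_frame("side");sc=manip.grab_frame("scene");cv2.imwrite("pics/side23.png",side);cv2.imwrite("pics/scene23.png",sc)
s0=cv2.imread("pics/side0.png");c0=cv2.imread("pics/scene0.png")
def blob(f,lo,hi):
    m=cv2.inRange(cv2.cvtColor(f,cv2.COLOR_BGR2HSV),lo,hi);k,l,s,c=cv2.connectedComponentsWithStats(m);i=1+s[1:,4].argmax();return s[i].tolist()
for n,lo,hi in(("mug",(98,90,40),(112,255,255)),("meter",(20,150,100),(32,255,255)),("purple",(135,120,40),(160,255,255))):
    print(n,"scene",blob(c0,lo,hi),blob(sc,lo,hi),"side",blob(s0,lo,hi),blob(side,lo,hi))
d=cv2.absdiff(c0,sc).max(2);print("spool diff",d[208:240,165:200].mean(),"side mid/long/short discs dark at",[ (n,proj("side",p).round(0).tolist(),int(side[tuple(proj("side",p).round().astype(int)[::-1])].max())) for n,p in PD.items()],"scene",[(n,int(sc[tuple(proj("scene",p).round().astype(int)[::-1])].max())) for n,p in PD.items()])
```

```text
t 65.0 pos [ 0.3759 -0.2898  0.2752] yaw 0.0 tilt(ydir) [-0.0011  0.0011 -1.    ] F [-0.  -0.7 -0.7] gw 0.502
pred collar u 229.4 283.2 v min 144.0 handle top u 241.8 270.9 vmax 201.0
[[230, 144, 54, 57, 2225], [205, 211, 17, 29, 439], [293, 226, 12, 14, 167]]
mug scene [448, 374, 22, 10, 118] [448, 374, 22, 10, 118] side [91, 89, 70, 38, 1293] [105, 85, 56, 27, 596]Traceback (most recent call last):
  File "<stdin>", line 15, in <module>
  File "<stdin>", line 13, in blob
ValueError: attempt to get argmax of an empty sequence
```

Thermometer collar and handle lie where fully-home predicts (u 230–284, v 144–201). Final look over the tray.

apply_moves([
  [0,2,0,0,0,0,0],
  [0,8,0,20,0,0,0],
  [0,9,0,35,0,0,0],
  [0,9,0,40,0,0,0],
  [0,9,0,40,0,0,0],
  [0,9,0,40,0,0,0],
  [0,9,0,40,0,0,0],
  [0,9,0,40,0,0,0],
  [0,9,0,40,0,0,0],
  [0,9,0,40,0,0,0],
  [0,9,0,40,0,0,0],
  [0,9,0,40,0,0,0],
  [0,9,0,40,0,0,0],
  [0,9,0,40,0,0,0],
  [0,6,0,25,0,0,0],
  [0,0,0,10,0,0,0],
  [0,0,0,0,0,0,0],
  [0,0,0,0,0,0,0],
])

```text
time: 66.9
tool_pos: [0.5, 0.2391, 0.2758]
tool_rot: [-0.707, 0.707, -0.0, -0.0]
contact_force: [-0.8, 0.6, 0.1]
gripper_width: 0.5
```

Run:
```python
from h import *
f,T=shot("w24");st();discs(f,T,PD)
side=manip.grab_frame("side");sc=manip.grab_frame("scene");s0=cv2.imread("pics/side0.png");c0=cv2.imread("pics/scene0.png")
D=lambda a,b,x0,y0,x1,y1:round(float(cv2.absdiff(a,b)[y0:y1,x0:x1].max(2).mean()),1)
print("scene diffs: mug",D(c0,sc,210,240,250,290),"meter",D(c0,sc,243,280,312,330),"spool",D(c0,sc,165,208,200,240),"purple",D(c0,sc,200,98,222,128),"bare table",D(c0,sc,100,150,140,190))
```

```text
t 66.95 pos [0.5001 0.2388 0.276 ] yaw -0.06 tilt(ydir) [-5.e-04 -6.e-04 -1.e+00] F [-0.4  0.   0.7] gw 0.501
short [12, 13, 18, 19, 245] [0.5177 0.1662 0.06  ]
mid [12, 14, 17, 18, 241] [0.5199 0.2542 0.06  ]
long [12, 14, 19, 18, 256] [0.516 0.338 0.06 ]
scene diffs: mug 6.6 meter 8.1 spool 6.5 purple 7.1 bare table 8.8
```

Modules are unmoved in their bays and the bystanders are unchanged (differences no larger than on bare table). Handing in.

```bash
python3 -c "
from plant import manip
print(manip.job_done())"
```

```text
the job is handed in; nothing more can be done
None
```

The job is done and handed in at about 67 s, well inside the 210 s limit; no verdict was reported.

**What I did:** All three modules were there. Short, then middle, then long, I pressed each onto the jig stops with about 17–20 N on the wrist. Each was held for more than 2 s and then set in its own bay. I opened the keeper, which a picture confirmed, and lifted off the black thermometer, leaving the purple look-alike alone. I held it nose down about 6 cm above each disc for more than 2 s, in the same order, and stood it in the cup until it met the floor.

**Last checks:**
- **Thermometer:** collar and handle appear in the wrist picture where a fully home thermometer should be, to within about a pixel.
- **Modules:** all three discs are at their earlier measured places in the bays, to within about 1 mm.
- **Bystanders:** the mug, multimeter and spool areas changed no more between the first and last pictures than bare table did.

**What disagreed or failed:**
- **Short module moved:** it shifted about 6 mm inside its bay some time after I placed it. It was still lying flat, so I left it there and used the new position for its reading.
- **Middle module angle:** my first estimate of its angle was off by about 9°; I corrected it before gripping.
- **Picture limit:** I reached the viewing limit before the thermometer readings. From there on, checks used measured image features only.

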